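# Nip up a loose sample-tube cap in the locking-plier grip

## Robot

A 7-joint arm with a two-finger parallel gripper is mounted at the origin on the work surface. World frame = base frame: x ahead of the robot, y to its left, z up, the work surface at z = 0. Lengths are in m, angles in degrees, forces in N, time in s.
With the tool pointing down it reaches from about 0.425 to 0.875 m from the base axis. Payload 4.7 kg.
Tool frame: the origin (TCP) lies on the centre line of the jaws, within the pads' length; the fingertips stand env.nose_length ahead of it and the grasp point (between the pads) lies 8 mm behind it (env.nose_length is the distance from the TCP to the fingertips, in m); y points along the fingers, z is the direction in which the jaws open and shut, and the axes are right-handed (so a half turn about y gives the same grasp; the last joint's range is limited). The gripper opens to 87 mm and grips with 3 to 60 N. Pads are 19 mm wide; open, the fingers measure 117 mm over their backs; the gripper's body (75 mm by 190 mm) begins 51 mm behind the grasp point.
Start: joints at [70.766, 18.392, -4.016, 83.108, 1.295, 78.541, -3.26], TCP at [0.223, -0.611, 0.234] pointing down, gripper open.
Joint ranges: [-163.93, 163.93], [-17.29, 119.83], [-79.2, 71.16], [3.27, 140.29], [-89.18, 269.18], [5.43, 117.66], [-154.24, 154.24]. Speed limits (degrees/s): [147.25, 147.25, 180, 180, 180, 180, 180].

## Interface

Orientations are given as [roll, pitch, yaw] about the fixed x, y, z axes, in that order (R = Rz(yaw) Ry(pitch) Rx(roll)).
In Python, from cell import env, read_camera, camera_info, job, models gives the robot as it stands.
- The arm moves only by the tool move_arm, never from a script. Its argument "moves" is a list of rows, each a list of 6 numbers: the shift along the tool's x, y, z in mm, then the turn, a rotation vector about the tool's x, y, z in degrees. In form: [[x, y, z, ax, ay, az], ...]. A call has 1 to 20 rows; each row is the pose to reach, as a shift and turn from the pose commanded when the call began, along the tool's axes at that moment; what a row does not reach only later rows make up. A row lasts 1/12 s, in which the tool goes at most 41.7 mm and 7.16 degrees, less where a joint would pass 70% of its speed; a pose out of reach is approached as far as the arm can. A call with a gripper value outside its range is refused whole. "claw" is the finger opening in mm, from 0 to 87, set as the call begins (left out, the last holds). The fingers move at their own pace and stop on an object; "newtons" is the grip in N (left out, the last holds). Time passes only in rows, so rows that repeat a pose let the fingers close. It gives the time, the measured TCP pose, the force and the opening at its end, in the units of the state.
- env.get_obs(): the state, without advancing time (a new reading comes with each control period).
- read_camera(name): name is "scene" or "top" or "wrist"; returns (picture, depth): 400x640x3 uint8, red, green, blue; 400x640 float32, m along the optical axis (not along the pixel's ray), 0 where there is no reading.
- camera_info(name): a dict with "fx", "fy", "cx", "cy" (pixels), "R" (3x3) and "t" (3): a world point X has camera coordinates R X + t. Camera axes: x right, y down, z forward; pixel columns grow to the right and rows downward; lengths in m; the calibration is good to about 2 mm. The wrist camera is an equidistant fisheye: a pixel r from the principal point sees the ray r / f radians off the axis. A picture is of the moment at which its call begins: read the wrist's pose just before it. camera_info takes no time and is no camera call; for the wrist camera it gives the pose at the moment of the call.
- job.sign_off(): hands the job in, once; it reports no verdict.
Trained networks look in the newest picture that a camera, given by its name, has taken for a name from the list of things; names that differ only in an ending like _2 or _b are one class to them, and where a whole thing is asked for, a point or a joint stands for the part that bears it (a point fixed in the world has none). Each returns a list of dicts, best first, with "score" (0 to 1); they miss things now and then, are a little off and sometimes report something else, mostly with a low value. They report only what shows in the picture. A call takes as long as a camera call. They do not tell look-alikes from the thing itself.
- models.spot_in(target, camera): "point" ([x, y, z] in m, in world coordinates, good to about 4 mm: the middle of the surface that is visible of it).
- models.cut_out(target, camera): "mask" (400x640 bool, what is visible of it).
The state is a dict: "time_s": time; "qpos": joint angles; "joint_velocities": joint speeds; "effort": joint torques, N m; "tool_pos": TCP position; "tool_rot": TCP orientation; "force": force on the tool from outside, world axes, zero at the start; "wrist_torque": the same for the moment, N m; "grip_width": finger opening in m.
Only numpy, scipy, OpenCV 4.12 (cv2) and the standard library are available. Lean on these libraries where they do the work, as an engineer would, in place of code of your own. Each camera call takes 0.05 s, during which the arm holds its last target.

## Task

This sample tube came in with its screw cap loose. Squeeze the handles of the bench-mounted locking pliers together until they snap over centre and hold the tube by themselves, then turn the cap clockwise until it is snug but not over-tightened, and finally pull the release lever at the end of the moving handle so that the pliers spring fully open and the tube stands free in its cup. Do not strain the pliers or their stand, and leave the rack, the spray bottle and the marker alone.

Things in the scene. Friction and masses are not known exactly. Their poses are not given: they have to be found in the camera images.
- stand: Locking pliers bolted level on a fixed grey base plate (150x86x10 mm). Origin on the bench under the tube cup's axis; x runs along the pliers from tube to handle ends, y across, towards the fixed handle. Cup: ring 43 mm wide, 34 mm bore, top at 40 mm. Plier mid-plane at z 66 mm. Beyond x 105 mm nothing is under the handles; adjusting screw ends at x 188. Stand and fixed handle bear at most 45 N.
- fixed_grip (a point): On the middle line of the fixed steel handle (13 mm wide, 14 mm high), where to squeeze: stand x 126, y 11.4, z 66 mm. Its outer face lies 6.5 mm from here towards +y of the stand. It does not yield: as the handles close, only the moving handle comes over.
- handle_grip (a point): On the middle line of the moving handle (13 mm wide, 15 mm high), opposite fixed_grip; its outer face lies 6.5 mm from here, away from the fixed handle. It swings with the handle: over both outer faces the pair measures about 70 mm open, 39 mm locked.
- handle (a joint): Turn of the moving handle: 0 open (at rest), the jaw bites on the tube near 0.2, dead centre near 0.47, locked on its stop at 0.53 rad. The squeeze needed at the grip points peaks at about 14 N near 0.3 rad and fades to nothing at dead centre; past it the handle snaps to its stop and holds by itself. The pliers bear at most 45 N.
- lever (a joint): Release lever in the moving handle: 0 at rest, up to 0.4 rad as its tab is pulled away from the fixed handle; a light spring returns it. With the pliers locked it is free for 0.1 rad, then lifts the toggle back over centre at about 3 N on the tab; after some 20 mm of pull the pliers fly open by themselves, the tab swinging about 60 mm off.
- lever_tab (a point): Middle of the release lever's dark steel tab: 30 mm long (along the handle), 8 mm thick, 20 mm high, past the end of the moving handle; locked it is at stand x 201, y -17, z 66 mm, with clear space on both sides. Pull or push it towards -y of the stand, away from the fixed handle's side.
- jaw: The moving V jaw, with the handle, link and lever that it carries; origin on its pivot (stand x 36, y -4, z 66 mm). Open, it clears the tube by about 2 mm; locked, it grips it with some 50 N.
- tube: White sample tube with a paper label, 30 mm across, 98 mm to the neck, about 70 g, standing loose in the cup between the jaws: it spins with its cap unless clamped. Origin at the centre of its foot (10 mm above the bench), z along its axis.
- cap: White ribbed screw cap, 35 mm across, 18 mm high; origin at the centre of its underside, 109 mm above the bench. Tightens clockwise seen from above. It runs almost free (0.03 N m) until its seal bites after 0.3 to 0.9 rad (unseen, differs from tube to tube), then the torque climbs about 0.1 N m per 0.1 rad. Snug from 0.12 N m, over-tight above 0.38 N m; aim for 0.2 to 0.25.
- rack: Bystander: sheet-aluminium rack full of capped tubes, 194 x 124 x 96 mm.
- spray: Bystander: green spray bottle, 72 mm across, 200 mm high.
- marker: Bystander: red marker pen with a black cap, 135 mm long, lying.
Things that resemble listed ones, but are neither listed nor needed, are in the scene too. Of the things shaped like the tube, the white one is meant.

How it is judged:
By the outcome, as a careful person would: the job done as asked, in the order asked, and still so for the second after the job is handed in, with the robot touching nothing.
It also fails if it takes over 70 s, if anything falls off the work surface, if the arm or the gripper's body presses on something with over 40 N, if the wrist force passes 120 N, or if a joint passes its speed limit or range.

## Working session

There is one attempt and no reset: what is moved stays moved. The work goes in short steps, Python scripts to look and compute and a tool call to move; the robot and the scene stay as the last step left them, time stands still between calls to the robot, and variables do not carry over. Pictures are saved under pics/ and viewed, and the job is handed in when it is done.

Besides the shell and the picture viewer there is one more tool, called after "Request:" by a JSON object that holds its "op" and its "data", one argument or row to a line. move_arm: Moves the arm, as the interface text tells. Its arguments: {"type":"object","properties":{"moves":{"type":"array","items":{"type":"array","items":{"type":"number"}}},"claw":{"type":"number"},"newtons":{"type":"number"}},"required":["moves"]}

```bash
ls; mkdir -p pics; python3 - <<'E'
from cell import env, read_camera, camera_info, job, models
import cv2, numpy as np
print(env.get_obs(), env.nose_length)
for c in ["scene","top","wrist"]:
    p,d=read_camera(c); cv2.imwrite(f"pics/{c}0.png",p[:,:,::-1])
    i=camera_info(c); print(c,i)
    for t in ["stand","tube","cap","handle","lever_tab","jaw","rack","spray","marker","handle_grip","fixed_grip"]:
        try: print(t,[(np.round(r["point"],3).tolist(),round(r["score"],2)) for r in models.spot_in(t,c)][:4])
        except Exception as e: print(t,e)
E
```

```text
pics
{'time_s': 0.0, 'qpos': array([70.76578387, 18.44122544, -4.01522841, 83.17608037,  1.29560148,
       78.53993882, -3.25944307]), 'joint_velocities': array([-0.01991324,  0.02453387,  0.03601457, -0.01502106, -0.00603343,
       -0.04156126,  0.04950193]), 'effort': array([ 3.74984247e-04, -4.91285813e+01, -4.03802712e-01, -3.12533748e+01,
       -6.38090051e-02,  4.37116460e-02,  1.75293439e-04]), 'tool_pos': array([ 0.22252376, -0.61015073,  0.23242658]), 'tool_rot': array([-9.01119682e+01, -6.42917617e-03, -1.59955612e+02]), 'force': array([-0.46583517,  0.65747784,  0.53307903]), 'wrist_torque': array([ 0.04283214,  0.03233487, -0.01267691]), 'grip_width': 0.08710464827573086} 0.011
scene {'fx': 363.0631800585934, 'fy': 363.0631800585934, 'cx': 312.1197967390333, 'cy': 202.06107164576588, 'R': array([[-0.60234318,  0.79809968,  0.01481886],
       [ 0.57716983,  0.44827664, -0.68258556],
       [-0.55141426, -0.40259776, -0.73065543]]), 't': array([ 0.35540933, -0.23445885,  1.29275377])}
stand [([0.599, -0.126, 0.068], 0.86)]
tube [([0.466, -0.074, 0.074], 0.95), ([0.582, 
[... 1190 characters left out ...]
], 0.75)]
spray [([0.613, -0.355, 0.132], 0.67)]
marker [([0.465, -0.373, 0.009], 0.69), ([0.584, -0.13, 0.066], 0.42)]
handle_grip [([0.618, -0.082, 0.075], 0.67)]
fixed_grip [([0.608, -0.102, 0.069], 0.69), ([0.586, -0.128, 0.071], 0.58)]
wrist {'fx': 309.70691628693146, 'fy': 309.70691628693146, 'cx': 321.65788604418975, 'cy': 196.3284914877495, 'R': array([[ 3.42604029e-01, -9.39479891e-01, -1.19623410e-04],
       [-9.00095342e-01, -3.28277978e-01,  2.86464561e-01],
       [-2.69166964e-01, -9.80362406e-02, -9.58090831e-01]]), 't': array([-0.64920291, -0.03410626,  0.38979316])}
stand []
tube []
cap []
handle []
lever_tab []
jaw []
rack []
spray []
marker []
handle_grip []
fixed_grip []
```

View pics/scene0.png

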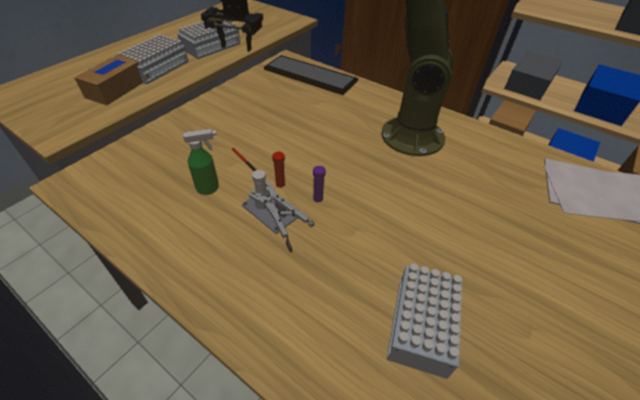

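View pics/top0.png

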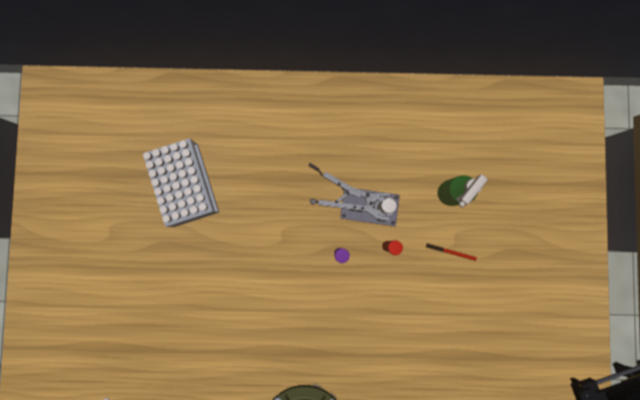

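```bash
python3 - <<'E'
import cv2
a=cv2.imread("pics/top0.png");cv2.imwrite("pics/top0z.png",cv2.resize(a[110:290,270:450],(600,600),interpolation=cv2.INTER_CUBIC))
E
```

```text
(no output)
```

View pics/top0z.png

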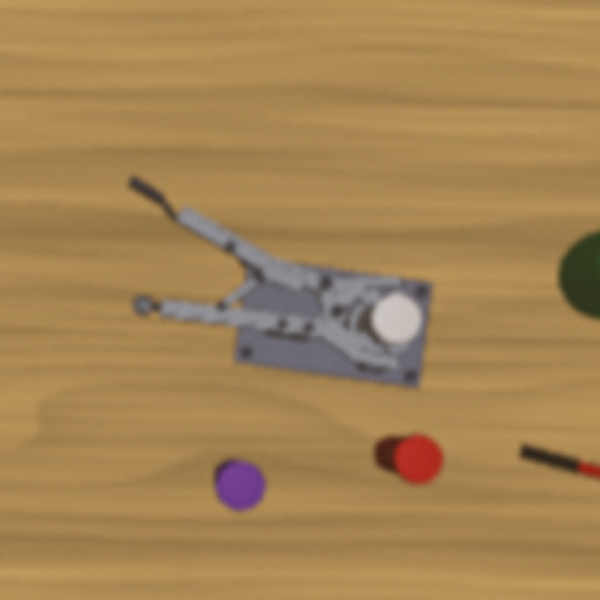

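The pliers stand is at top-picture (345–398, 188–225), with its white cap at (389,205). The handles run left and the moving handle is the upper one, towards world +x. Red and purple decoy tubes stand at (395,247) and (342,255). Next I'll write helpers and get a pose estimate from the depth.

```bash
cat > h.py <<'E'
from cell import env, read_camera, camera_info, job, models
import cv2, numpy as np
from scipy.spatial.transform import Rotation as Ro
def pose(o=None):
    o=o or env.get_obs(); return np.array(o["tool_pos"]), Ro.from_euler("xyz",o["tool_rot"],degrees=True)
def rel(p,yaw,o=None):
    P,R=pose(o); T=Ro.from_euler("xyz",[-90,0,yaw],degrees=True)
    return np.round(np.r_[R.inv().apply(np.array(p)-P)*1000,(R.inv()*T).as_rotvec(degrees=True)],2)
def unproj(c,d,i=None):
    i=i or camera_info(c); v,u=np.mgrid[:d.shape[0],:d.shape[1]].astype(float)
    x=(u-i["cx"])/i["fx"]; y=(v-i["cy"])/i["fy"]
    if c=="wrist":
        r=np.hypot(x,y)+1e-9; s=np.tan(r)/r; x=x*s;y=y*s
    C=np.stack([x*d,y*d,d],-1)
    return (C-i["t"])@i["R"]
def proj(c,X,i=None):
    i=i or camera_info(c); C=np.atleast_2d(X)@i["R"].T+i["t"]
    x=C[:,0]/C[:,2];y=C[:,1]/C[:,2]
    if c=="wrist":
        t=np.hypot(x,y)+1e-12; s=np.arctan(t)/t; x=x*s;y=y*s
    return np.c_[x*i["fx"]+i["cx"],y*i["fy"]+i["cy"]]
E
python3 - <<'E'
from h import *
i=camera_info("wrist"); c=-i["R"].T@i["t"]; P,R=pose(); print("cam in tool mm",R.inv().apply(c-P)*1000, "axis in tool",R.inv().apply(i["R"][2]), "img right in tool",R.inv().apply(i["R"][0]))
print("pitch-up",rel([0.40,-0.45,0.34],-130)); print(rel([0.56,-0.12,0.30],-98))
for c in ["top","scene"]:
    p,d=read_camera(c); X=unproj(c,d)
    m=(abs(X[...,0]-.59)<.12)&(abs(X[...,1]+.11)<.13)
    Z=X[m]
    cap=Z[(abs(Z[:,2]-.127)<.008)&(np.hypot(Z[:,0]-.58,Z[:,1]+.19)<.03)]; print(c,"cap",len(cap),cap.mean(0),cap.min(0),cap.max(0))
    pl=Z[(abs(Z[:,2]-.010)<.005)]; print("plate",len(pl)); print(cv2.minAreaRect(pl[:,:2].astype(np.float32)*1000))
E
```

```text
cam in tool mm [ -78.90701499 -149.56977689   -0.74099863] axis in tool [ 2.86406157e-01  9.58108266e-01 -2.52465302e-04] img right in tool [1.96338127e-04 2.04812807e-04 9.99999960e-01]
pitch-up [-221.56 -106.44  -90.16   -0.    -29.95    0.  ]
[-4.8499e+02 -6.6470e+01 -3.4532e+02 -0.0000e+00 -6.1950e+01  1.0000e-02]
top cap 179 [ 0.57396488 -0.18841943  0.12651729] [ 0.55665125 -0.20542001  0.11926682] [ 0.59046594 -0.17206402  0.13301975]
plate 908
((587.3413696289062, -110.67654418945312), (257.275634765625, 230.78085327148438), 89.6178207397461)
scene cap 120 [ 0.5779845 -0.1875264  0.1256886] [ 0.56018986 -0.20689826  0.11951669] [ 0.59314711 -0.17132128  0.12914055]
plate 587
((552.01708984375, -155.81666564941406), (150.14205932617188, 144.52952575683594), 82.88072967529297)
```

```bash
python3 - <<'E'
from h import *
print(rel([0.585,-0.11,0.26],-98))
E
```

```text
[-5.1190e+02 -2.6450e+01 -3.4619e+02 -0.0000e+00 -6.1960e+01  1.0000e-02]
```

Request:
{"op": "move_arm", "data": {
  "moves": [
    [-30, -40, -20, 0, -5, 0],
    [-60, -80, -40, 0, -10, 0],
    [-95, -105, -60, 0, -15, 0],
    [-130, -110, -80, 0, -20, 0],
    [-165, -110, -100, 0, -25, 0],
    [-200, -110, -120, 0, -30, 0],
    [-235, -110, -145, 0, -35, 0],
    [-270, -110, -170, 0, -40, 0],
    [-305, -110, -195, 0, -45, 0],
    [-340, -110, -220, 0, -50, 0],
    [-375, -110, -245, 0, -55, 0],
    [-410, -100, -270, 0, -60, 0],
    [-445, -80, -295, 0, -62, 0],
    [-480, -55, -320, 0, -62, 0],
    [-512, -30, -346, 0, -62, 0],
    [-512, -26, -346, 0, -62, 0],
    [-512, -26, -346, 0, -62, 0],
    [-512, -26, -346, 0, -62, 0]
  ]
}}

```text
time_s: 3.4
tool_pos: [0.5851, -0.1057, 0.2572]
tool_rot: [-90.2, 0.1, -97.6]
force: [0.0, -0.1, 0.5]
grip_width: 0.0873
```

```bash
python3 - <<'E'
from h import *
print(env.get_obs())
i=camera_info("wrist");p,d=read_camera("wrist"); cv2.imwrite("pics/w1.png",p[:,:,::-1]); np.savez("w1.npz",d=d,p=p,**i)
for t in ["stand","cap","handle","handle_grip","lever_tab"]:
    print(t,[(np.round(r["point"],3).tolist(),round(r["score"],2)) for r in models.spot_in(t,"wrist")][:4])
X=unproj("wrist",d,i)
Z=X[(abs(X[...,0]-.59)<.12)&(abs(X[...,1]+.11)<.14)]
cap=Z[(abs(Z[:,2]-.127)<.004)&(np.hypot(Z[:,0]-.575,Z[:,1]+.188)<.03)]; print("cap",len(cap),cap.mean(0),cap.min(0),cap.max(0))
E
```

```text
{'time_s': 3.4, 'qpos': array([ 35.83082381,  13.85175251, -33.28267527,  88.24594559,
         7.50154314,  80.39692215,  -5.5321222 ]), 'joint_velocities': array([ 2.89648883, -2.07708474,  3.39332413, -1.91062314,  1.32486106,
        1.83275077,  2.03865214]), 'effort': array([ -0.71842622, -39.42762494,  -4.40931112, -31.05206966,
        -0.09632708,  -0.20839902,  -0.26661169]), 'tool_pos': array([ 0.58509302, -0.10571621,  0.2572216 ]), 'tool_rot': array([-90.21814522,   0.13776459, -97.56603513]), 'force': array([ 0.01224121, -0.05850614,  0.52069122]), 'wrist_torque': array([-0.04399578, -0.04672626,  0.01484244]), 'grip_width': 0.08733442741274494}
stand [([0.588, -0.118, 0.071], 0.78)]
cap [([0.573, -0.179, 0.131], 0.69), ([0.457, -0.08, 0.116], 0.61)]
handle [([0.626, -0.08, 0.075], 0.86)]
handle_grip [([0.622, -0.079, 0.071], 0.69)]
lever_tab [([0.67, -0.013, 0.078], 0.92)]
cap 329 [ 0.57708349 -0.18120171  0.12516879] [ 0.56041515 -0.19053775  0.12305581] [ 0.5924582  -0.1730052   0.12697993]
```

View pics/w1.png

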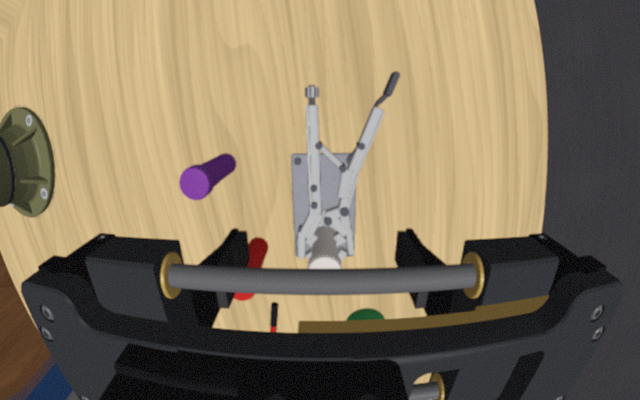

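```bash
cat > map.py <<'E'
from h import *
w=dict(np.load("w1.npz")); d=w["d"]; p=w["p"]; i={k:w[k] for k in ["fx","fy","cx","cy","R","t"]}
X=unproj("wrist",d,i)
# rectify: orthographic at 0.5mm: height map
S=0.4e-3; x0,y0=.52,-.25
H=np.zeros((500,700),np.float32)
up=cv2.resize(X.astype(np.float32),None,fx=5,fy=5,interpolation=cv2.INTER_NEAREST)
a=((up[...,1]-y0)/S).astype(int); b=((up[...,0]-x0)/S).astype(int)
ok=(a>=0)&(a<700)&(b>=0)&(b<500)&(up[...,2]<.14)&(up[...,2]>-.02)
np.maximum.at(H,(b[ok],a[ok]),up[...,2][ok])
cv2.imwrite("pics/hm.png",cv2.applyColorMap(np.clip(H*2000,0,255).astype(np.uint8),cv2.COLORMAP_JET))
Z=X.reshape(-1,3)
Z=Z[(abs(Z[:,0]-.59)<.13)&(abs(Z[:,1]+.09)<.14)]
def st(Z,o=(.576,-.188),yaw=82):
    c,s=np.cos(np.radians(yaw)),np.sin(np.radians(yaw)); q=Z[:,:2]-o
    return np.c_[q@[c,s],q@[-s,c],Z[:,2]]*1000
Q=st(Z)
for xs in range(70,240,10):
    q=Q[(abs(Q[:,0]-xs)<3)&(Q[:,2]>55)&(Q[:,2]<90)]
    f=q[q[:,1]>2]; m=q[q[:,1]<=2]
    g=lambda a:(len(a),np.round([a[:,1].min(),a[:,1].max(),np.median(a[:,2])],1).tolist()) if len(a) else None
    print(xs,g(f),g(m))
E
python3 map.py
```

```text
70 (54, [5.1, 17.5, 72.6]) (87, [-33.0, -15.1, 72.8])
80 (87, [5.2, 125.4, 71.4]) (83, [-35.0, -16.3, 72.4])
90 (120, [6.4, 122.2, 71.7]) (87, [-37.9, -16.7, 72.7])
100 (151, [6.4, 131.3, 72.0]) (134, [-40.8, -8.0, 71.8])
110 (70, [2.1, 18.5, 71.4]) (142, [-45.1, 1.0, 69.5])
120 (90, [2.2, 20.7, 72.3]) (86, [-49.1, 1.1, 73.1])
130 (78, [7.7, 20.7, 71.6]) (80, [-53.1, -37.2, 72.0])
140 (68, [7.7, 19.5, 71.5]) (82, [-57.2, -41.8, 71.9])
150 (66, [7.8, 21.8, 71.3]) (81, [-60.2, -45.1, 71.7])
160 (68, [7.9, 21.8, 71.5]) (68, [-64.7, -49.9, 71.7])
170 (40, [10.2, 19.9, 67.7]) (36, [-63.4, -54.1, 70.8])
180 (84, [8.0, 22.3, 70.5]) (61, [-72.9, -60.6, 73.3])
190 None (57, [-77.2, -66.4, 73.4])
200 None (49, [-78.9, -70.6, 73.5])
210 None None
220 None None
230 None None
```

View pics/hm.png

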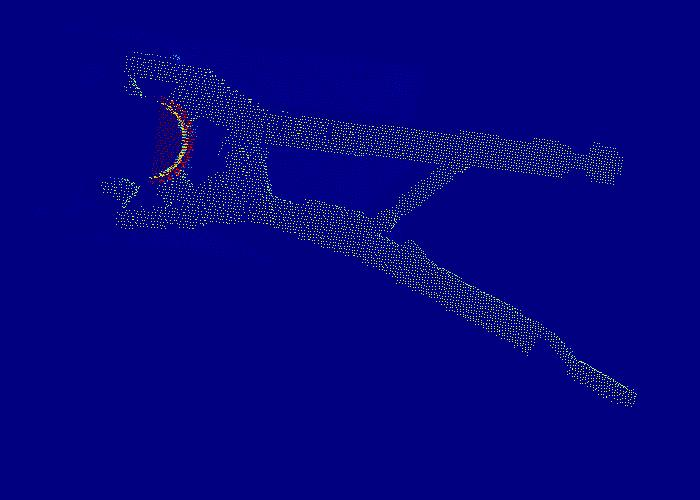

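```bash
cat > plate.py <<'E'
from h import *
w=dict(np.load("w1.npz")); d=w["d"]; p=w["p"]; i={k:w[k] for k in ["fx","fy","cx","cy","R","t"]}
def run(n,p,d,i):
    X=unproj(n,d,i); hsv=cv2.cvtColor(p,cv2.COLOR_RGB2HSV)
    m=(abs(X[...,0]-.58)<.1)&(abs(X[...,1]+.15)<.13)&(X[...,2]>.004)&(X[...,2]<.016)&(hsv[...,1]<70)&(np.hypot(X[...,0]-.477,X[...,1]+.208)>.03)
    m=cv2.morphologyEx(m.astype(np.uint8),cv2.MORPH_OPEN,np.ones((2,2)))>0
    P=X[m]; print(n,len(P),P.mean(0)); r=cv2.minAreaRect((P[:,:2]*1000).astype(np.float32)); print(r, cv2.boxPoints(r))
    # project mask pixels at z=.010 exactly
    c=np.where(m); uv=np.c_[c[1],c[0]].astype(float)
    x=(uv-[i["cx"],i["cy"]])/[i["fx"],i["fy"]]
    if n=="wrist":
        rr=np.hypot(*x.T)[:,None]; x=x*np.tan(rr)/rr
    ray=np.c_[x,np.ones(len(x))]@i["R"]; C=-i["R"].T@i["t"]
    q=C+ray*((.010-C[2])/ray[:,2])[:,None]
    r=cv2.minAreaRect((q[:,:2]*1000).astype(np.float32)); print(" plane",r)
run("wrist",p,d,i)
for c in ["top","scene"]:
    p,d=read_camera(c); run(c,p,d,camera_info(c))
E
python3 plate.py
```

```text
wrist 2484 [ 0.57551036 -0.1346056   0.01484403]
((584.7800903320312, -133.71298217773438), (213.92141723632812, 86.42008209228516), 82.88520050048828) [[ 528.65485  -234.4982  ]
 [ 614.4095   -245.202   ]
 [ 640.90533   -32.927765]
 [ 555.1507    -22.223969]]
 plane ((580.9716796875, -160.30914306640625), (147.32493591308594, 84.781494140625), 82.92806243896484)
top 75 [ 0.57245468 -0.08503789  0.12475457]
((574.9351806640625, -83.95075988769531), (24.59876823425293, 83.14659118652344), 81.06803131103516) [[ 531.9564    -89.646255]
 [ 614.0947   -102.555725]
 [ 617.91394   -78.255264]
 [ 535.77563   -65.345795]]
 plane ((580.4092407226562, -93.35543060302734), (13.166475296020508, 71.10601806640625), 82.2018051147461)
scene 548 [ 0.60297437 -0.14607939  0.01325975]
((777.91064453125, 92.5263671875), (743.302734375, 140.1837158203125), 51.933746337890625) [[ 493.5775  -156.85744]
 [ 603.944   -243.29082]
 [1062.2438   341.91016]
 [ 951.8773   428.34357]]
 plane ((586.16796875, -154.04075622558594), (147.7080841064453, 78.04059600830078), 83.10843658447266)
```

```bash
cat > w2.py <<'E'
from h import *
import sys
exec(open("plate.py").read().split("run(\"wrist\"")[0])
n=sys.argv[1]
o=env.get_obs(); print(o["tool_pos"],o["tool_rot"],o["joint_velocities"].max())
i=camera_info("wrist");p,d=read_camera("wrist"); cv2.imwrite(f"pics/{n}.png",p[:,:,::-1]); np.savez("w1.npz",d=d,p=p,**i)
run("wrist",p,d,i)
X=unproj("wrist",d,i); Z=X.reshape(-1,3)
cap=Z[(abs(Z[:,2]-.126)<.004)&(np.hypot(Z[:,0]-.576,Z[:,1]+.188)<.03)]
if len(cap): print("cap",len(cap),cap.mean(0),cap.min(0),cap.max(0))
E
python3 w2.py w2; sed -i 's/yaw=82)/yaw=82.9)/; s/o=(.576,-.188)/o=(.577,-.190)/' map.py; python3 map.py; python3 - <<'E'
from h import *
print(rel([.59,-.16,.30],-97.1))
E
```

```text
[ 0.58506148 -0.11176541  0.26044841] [-8.99215716e+01 -4.98276394e-02 -9.81022355e+01] 0.2800317091148972
wrist 2419 [ 0.57687968 -0.13442284  0.01581716]
((584.0995483398438, -136.98394775390625), (209.58001708984375, 87.17122650146484), 83.2250747680664) [[ 528.4563  -235.90047]
 [ 615.0188  -246.184  ]
 [ 639.7428   -38.06743]
 [ 553.1803   -27.78389]]
 plane ((580.8700561523438, -160.7498016357422), (149.0075225830078, 85.38619232177734), 83.25847625732422)
cap 580 [ 0.57654375 -0.18539983  0.12514531] [ 0.5575754  -0.19819626  0.12213198] [ 0.59357844 -0.17251676  0.12723225]
70 (61, [4.8, 18.4, 72.0]) (79, [-32.5, -15.4, 72.7])
80 (71, [6.8, 125.9, 71.7]) (93, [-34.7, -16.6, 72.5])
90 (105, [6.6, 122.0, 71.8]) (94, [-36.8, -17.8, 72.6])
100 (131, [5.3, 125.9, 71.8]) (134, [-41.2, -9.2, 71.8])
110 (68, [5.2, 19.5, 71.7]) (153, [-44.6, 0.7, 69.6])
120 (83, [2.7, 19.2, 72.3]) (96, [-48.9, 1.7, 71.9])
130 (63, [6.9, 19.0, 71.8]) (81, [-53.3, -37.8, 71.7])
140 (65, [6.8, 19.8, 71.7]) (86, [-57.6, -41.3, 71.7])
150 (59, [7.6, 19.6, 71.5]) (84, [-62.4, -46.2, 71.7])
160 (67, [7.4, 20.4, 71.3]) (81, [-64.4, -49.9, 71.7])
170 (30, [10.5, 16.2, 67.4]) (36, [-63.8, -54.2, 70.0])
180 (81, [7.0, 21.5, 70.5]) (53, [-73.6, -62.6, 72.9])
190 (16, [9.1, 17.8, 68.1]) (53, [-77.3, -67.8, 74.1])
200 None (47, [-81.3, -72.1, 73.5])
210 None None
220 None None
230 None None
[ 4.746e+01 -3.967e+01  1.176e+01 -7.000e-02 -9.700e-01  4.000e-02]
```

```bash
cat >> h.py <<'E'
O=np.array([.5765,-.190]);YAW=83.2
def S(x,y,z):
    c,s=np.cos(np.radians(YAW)),np.sin(np.radians(YAW)); return np.array([O[0]+(x*c-y*s)/1000,O[1]+(x*s+y*c)/1000,z/1000])
E
python3 - <<'E'
from h import *
print(S(126,-17,58),rel(S(126,-17,110),-96.8),rel(S(126,-17,58),-96.8))
E
```

```text
[ 0.60829931 -0.06689921  0.058     ] [-4.7420e+01  1.5027e+02  1.6590e+01 -6.0000e-02 -1.2700e+00  4.0000e-02] [-4.7460e+01  2.0227e+02  1.6530e+01 -6.0000e-02 -1.2700e+00  4.0000e-02]
```

Request:
{"op": "move_arm", "data": {
  "moves": [
    [-20, 20, 8, 0, -1.3, 0],
    [-47.5, 45, 16.5, 0, -1.3, 0],
    [-47.5, 75, 16.5, 0, -1.3, 0],
    [-47.5, 105, 16.5, 0, -1.3, 0],
    [-47.5, 130, 16.5, 0, -1.3, 0],
    [-47.5, 140, 16.5, 0, -1.3, 0],
    [-47.5, 140, 16.5, 0, -1.3, 0],
    [-47.5, 140, 16.5, 0, -1.3, 0]
  ],
  "claw": 87
}}

```text
time_s: 4.52
tool_pos: [0.6084, -0.0658, 0.1203]
tool_rot: [-90.0, 0.0, -96.7]
force: [0.6, -0.8, 0.9]
grip_width: 0.0874
```

```bash
python3 - <<'E'
from h import *
i=camera_info("wrist");p,d=read_camera("wrist"); cv2.imwrite("pics/w3.png",p[:,:,::-1]); np.savez("w3.npz",d=d,p=p,**i)
P,R=pose(); X=unproj("wrist",d,i).reshape(-1,3)
T=R.inv().apply(X-P)*1000 # tool frame
for xs in range(-50,40,10):
    q=T[(abs(T[:,0]-xs)<2)&(abs(X[:,2]-.071)<.006)]
    f=q[(q[:,2]<-5)&(q[:,2]>-60)]; m=q[(q[:,2]>5)&(q[:,2]<70)]
    g=lambda a:(len(a),np.round([a[:,2].min(),a[:,2].max()],1).tolist()) if len(a) else None
    print(xs,g(f),g(m))
print(env.get_obs()["tool_pos"],rel(S(126,-17,58),-96.8),env.get_obs()["force"],env.get_obs()["wrist_torque"])
E
```

```text
-50 (104, [-37.7, -23.1]) (79, [44.3, 55.7])
-40 (122, [-36.2, -24.0]) (48, [37.5, 45.3])
-30 (119, [-36.1, -23.5]) (135, [33.0, 48.4])
-20 (110, [-36.5, -23.6]) (128, [28.8, 44.2])
-10 (112, [-36.5, -23.4]) (123, [24.8, 39.9])
0 (138, [-36.2, -20.0]) (133, [20.4, 35.1])
10 (152, [-35.5, -11.0]) (112, [14.8, 31.3])
20 (145, [-36.0, -5.2]) (130, [8.5, 26.9])
30 (88, [-35.9, -22.7]) (124, [5.6, 23.0])
[ 0.60923105 -0.06566005  0.12132645] [ 1.34 63.32 -0.95 -0.15  0.11  0.  ] [-0.56399325 -0.49161794  0.17233082] [ 0.03506865 -0.10539592  0.01214913]
```

View pics/w3.png

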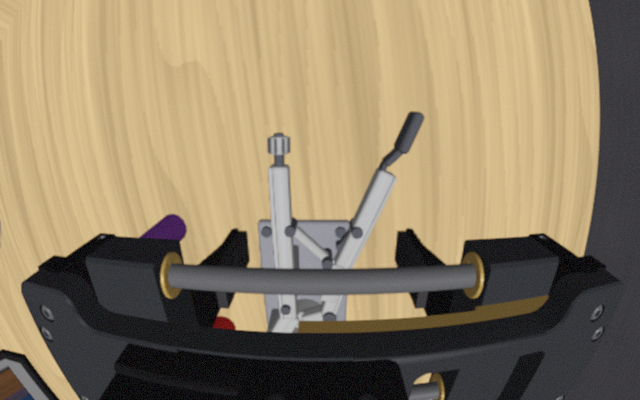

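Request:
{"op": "move_arm", "data": {
  "moves": [
    [0, 25, 0, 0, 0, 0],
    [0, 45, 0, 0, 0, 0],
    [0, 58, 0, 0, 0, 0],
    [0, 63, 0, 0, 0, 0],
    [0, 63, 0, 0, 0, 0],
    [0, 63, 0, 0, 0, 0],
    [0, 63, 0, 0, 0, 0]
  ],
  "claw": 87,
  "newtons": 25
}}

```text
time_s: 5.15
tool_pos: [0.6093, -0.0654, 0.0581]
tool_rot: [-89.9, -0.0, -96.7]
force: [0.8, -0.5, -0.1]
grip_width: 0.087
```

```bash
python3 - <<'E'
from h import *
o=env.get_obs();print(o["tool_pos"],o["tool_rot"],o["force"],o["wrist_torque"],rel(S(126,-17,58),-96.8))
p,d=read_camera("scene"); cv2.imwrite("pics/s3.png",cv2.resize(p[120:270,190:370,::-1],(720,600),interpolation=cv2.INTER_CUBIC))
E
```

```text
[ 0.6092716  -0.06538857  0.05811945] [-8.98525889e+01 -5.02597057e-03 -9.66576986e+01] [ 0.84792358 -0.51055112 -0.08638746] [-0.03860887 -0.08649804  0.02513845] [ 1.61  0.12 -0.79 -0.15  0.14  0.  ]
```

View pics/s3.png

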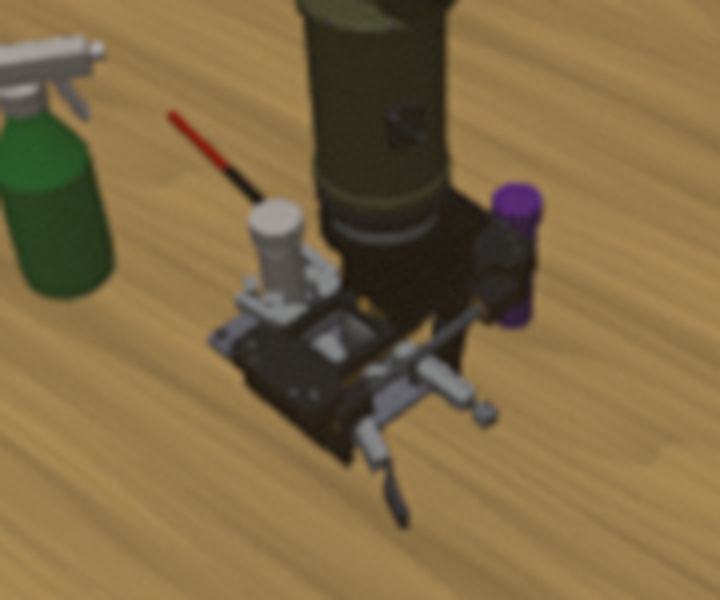

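Request:
{"op": "move_arm", "data": {
  "moves": [
    [0, 0, -0.5, 0, 0, 0],
    [0, 0, -0.5, 0, 0, 0],
    [0, 0, -0.5, 0, 0, 0],
    [0, 0, -0.5, 0, 0, 0]
  ],
  "claw": 72,
  "newtons": 25
}}

```text
time_s: 5.53
tool_pos: [0.6087, -0.0652, 0.0573]
tool_rot: [-89.9, 0.0, -96.7]
force: [1.6, 0.6, 0.8]
grip_width: 0.0738
```

Request:
{"op": "move_arm", "data": {
  "moves": [
    [0, 0, -1, 0, 0, 0],
    [0, 0, -2, 0, 0, 0],
    [0, 0, -3, 0, 0, 0],
    [0, 0, -3, 0, 0, 0],
    [0, 0, -3, 0, 0, 0]
  ],
  "claw": 66,
  "newtons": 25
}}

```text
time_s: 5.95
tool_pos: [0.6068, -0.0645, 0.0575]
tool_rot: [-89.7, 0.1, -96.6]
force: [6.9, 1.3, -0.6]
grip_width: 0.0662
```

Request:
{"op": "move_arm", "data": {
  "moves": [
    [0, 0, -1, 0, 0, 0],
    [0, 0, -2, 0, 0, 0],
    [0, 0, -3, 0, 0, 0],
    [0, 0, -4, 0, 0, 0],
    [0, 0, -4, 0, 0, 0]
  ],
  "claw": 58,
  "newtons": 30
}}

```text
time_s: 6.37
tool_pos: [0.603, -0.0639, 0.0575]
tool_rot: [-89.7, 0.1, -96.6]
force: [7.9, 0.7, -0.4]
grip_width: 0.0587
```

Request:
{"op": "move_arm", "data": {
  "moves": [
    [0, 0, -1, 0, 0, 0],
    [0, 0, -2, 0, 0, 0],
    [0, 0, -3, 0, 0, 0],
    [0, 0, -4, 0, 0, 0],
    [0, 0, -4, 0, 0, 0]
  ],
  "claw": 50,
  "newtons": 30
}}

```text
time_s: 6.78
tool_pos: [0.5979, -0.063, 0.0573]
tool_rot: [-89.8, 0.1, -96.6]
force: [4.5, 1.9, 1.5]
grip_width: 0.0505
```

Request:
{"op": "move_arm", "data": {
  "moves": [
    [0, 0, -1, 0, 0, 0],
    [0, 0, -2, 0, 0, 0],
    [0, 0, -3, 0, 0, 0],
    [0, 0, -3.5, 0, 0, 0],
    [0, 0, -3.5, 0, 0, 0]
  ],
  "claw": 43,
  "newtons": 30
}}

```text
time_s: 7.2
tool_pos: [0.5926, -0.0642, 0.056]
tool_rot: [-90.0, -0.0, -96.7]
force: [2.2, -0.5, -1.9]
grip_width: 0.0431
```

Request:
{"op": "move_arm", "data": {
  "moves": [
    [0, 0, -1, 0, 0, 0],
    [0, 0, -2, 0, 0, 0],
    [0, 0, -2, 0, 0, 0],
    [0, 0, -2, 0, 0, 0],
    [0, 0, -2, 0, 0, 0]
  ],
  "claw": 39,
  "newtons": 25
}}

```text
time_s: 7.62
tool_pos: [0.5935, -0.0642, 0.0565]
tool_rot: [-89.7, 0.0, -96.7]
force: [10.4, -2.4, -7.0]
grip_width: 0.0399
```

Request:
{"op": "move_arm", "data": {
  "moves": [
    [0, 0, 0, 0, 0, 0],
    [0, 0, 0, 0, 0, 0],
    [0, 0, 0, 0, 0, 0],
    [0, 0, 0, 0, 0, 0],
    [0, 0, 0, 0, 0, 0]
  ],
  "claw": 60
}}

```text
time_s: 8.03
tool_pos: [0.5905, -0.0633, 0.0564]
tool_rot: [-90.1, -0.0, -96.7]
force: [-0.0, 0.6, 0.1]
grip_width: 0.0584
```

Request:
{"op": "move_arm", "data": {
  "moves": [
    [0, -25, 0, 0, 0, 0],
    [0, -55, 0, 0, 0, 0],
    [0, -90, 0, 0, 0, 0],
    [0, -125, 0, 0, 0, 0],
    [0, -150, 0, 0, 0, 0],
    [0, -160, 0, 0, 0, 0],
    [0, -160, 0, 0, 0, 0],
    [0, -160, 0, 0, 0, 0]
  ]
}}

```text
time_s: 8.7
tool_pos: [0.5907, -0.0634, 0.2158]
tool_rot: [-90.0, -0.0, -96.7]
force: [-0.5, -0.0, -0.0]
grip_width: 0.06
```

```bash
python3 w2.py w4; python3 map.py; python3 - <<'E'
from h import *
o=env.get_obs();print(o["force"],o["wrist_torque"],o["qpos"])
p,d=read_camera("top"); X=unproj("top",d).reshape(-1,3)
cap=X[(abs(X[:,2]-.127)<.005)&(np.hypot(X[:,0]-.576,X[:,1]+.19)<.03)]; print("topcap",cap.mean(0),cap.min(0),cap.max(0))
E
```

```text
[ 0.59071849 -0.06340972  0.21579888] [-9.00457706e+01 -2.13197876e-02 -9.66558824e+01] 1.955145673067562
wrist 2498 [ 0.57986141 -0.12971786  0.0147946 ]
((589.230712890625, -90.13054656982422), (212.5234832763672, 86.61500549316406), 83.71881103515625) [[ 534.5573   -191.0162  ]
 [ 620.6524   -200.49258 ]
 [ 643.9041     10.755112]
 [ 557.809      20.231491]]
 plane ((583.4835205078125, -137.8001251220703), (104.22914123535156, 85.22280883789062), 83.35238647460938)
cap 224 [ 0.57621218 -0.17731418  0.12466009] [ 0.55997019 -0.18508222  0.12200203] [ 0.59074018 -0.17185606  0.12694221]
70 (65, [4.7, 18.3, 71.7]) (92, [-24.7, -5.6, 72.7])
80 (82, [5.8, 126.1, 71.6]) (91, [-22.2, -4.4, 72.7])
90 (118, [6.8, 122.1, 71.7]) (135, [-20.9, 1.8, 72.6])
100 (186, [2.8, 126.2, 72.0]) (119, [-20.4, 1.9, 71.3])
110 (95, [2.9, 130.8, 71.2]) (107, [-20.1, 1.9, 71.1])
120 (89, [3.0, 18.8, 71.6]) (74, [-19.9, -7.8, 74.0])
130 (96, [4.0, 18.7, 71.6]) (78, [-19.5, -7.7, 72.0])
140 (85, [7.0, 19.7, 71.5]) (82, [-21.1, -7.6, 71.9])
150 (86, [6.2, 19.6, 71.5]) (90, [-20.9, -7.6, 72.2])
160 (77, [8.0, 19.6, 71.6]) (84, [-19.8, -7.5, 71.7])
170 (53, [8.1, 19.8, 67.4]) (32, [-17.8, -8.2, 69.7])
180 (96, [6.3, 20.9, 70.2]) (38, [-17.5, -10.0, 70.9])
190 (22, [10.1, 16.7, 68.4]) (48, [-19.9, -12.5, 74.2])
200 None (58, [-20.0, -12.5, 74.0])
210 None (47, [-19.8, -12.7, 73.5])
220 None None
230 None None
[ 0.57932614 -0.16959596  0.22951533] [-0.06327005 -0.09173429  0.00215597] [ 32.93264134  15.21402795 -34.79625526  91.90526309   8.87344075
  75.84118848  -9.78246835]
topcap [ 0.5732324  -0.19784302  0.12728445] [ 0.55665717 -0.20520155  0.12322052] [ 0.58798352 -0.19246463  0.1305877 ]
```

View pics/w4.png

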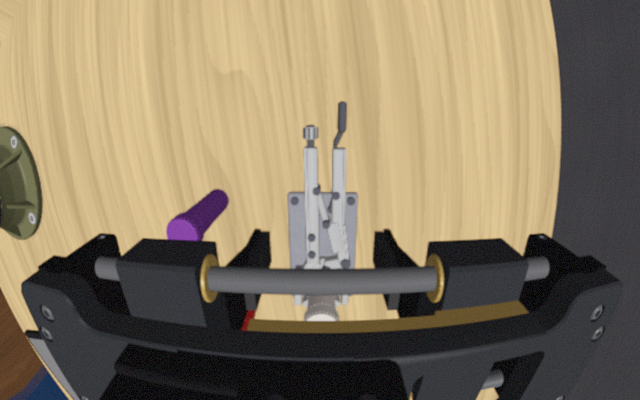

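Request:
{"op": "move_arm", "data": {
  "moves": [
    [-30, 0, 0, 0, 0, 0],
    [-35, -20, 0, 0, 0, 0],
    [-35, -30, 0, 0, 0, 0],
    [-35, -30, 0, 0, 0, 0],
    [-35, -30, 0, 0, 0, 0],
    [-35, -30, 0, 0, 0, 0]
  ],
  "claw": 60
}}

```text
time_s: 9.3
tool_pos: [0.5947, -0.0302, 0.2452]
tool_rot: [-90.1, -0.0, -96.8]
force: [-0.6, 0.5, 0.2]
grip_width: 0.0596
```

```bash
python3 - <<'E'
from h import *
i=camera_info("wrist");p,d=read_camera("wrist"); cv2.imwrite("pics/w5.png",p[:,:,::-1]); np.savez("w5.npz",d=d,p=p,**i)
X=unproj("wrist",d,i).reshape(-1,3)
cap=X[(abs(X[:,2]-.126)<.003)&(np.hypot(X[:,0]-.576,X[:,1]+.189)<.03)]; print("cap",len(cap),cap.mean(0),cap.min(0),cap.max(0)); print(cv2.minEnclosingCircle((cap[:,:2]*1000).astype(np.float32)))
for t in ["cap"]:
  for r in models.cut_out(t,"wrist"):
    m=r["mask"]; Y=unproj("wrist",d,i)[m]; print(r["score"],m.sum(),np.median(Y,0)); 
    v,u=np.where(m); print(u.min(),u.max(),v.min(),v.max())
print(proj("wrist",S(0,0,127),i), rel(S(0,0,160),-96.8))
E
```

```text
cap 6 [ 0.57669193 -0.17371792  0.12327878] [ 0.57321077 -0.17459917  0.12310388] [ 0.58309199 -0.17324265  0.12367064]
((578.1513671875, -173.95059204101562), 4.983102798461914)
0.67 208 [ 0.57709971 -0.17451273  0.11482624]
308 335 311 321
0.61 143 [ 0.46038927 -0.06569687  0.10765948]
190 212 233 240
[[322.70754947 332.79142192]] [1.6112e+02 8.5360e+01 9.3000e-01 1.1000e-01 5.0000e-02 3.0000e-02]
```

View pics/w5.png

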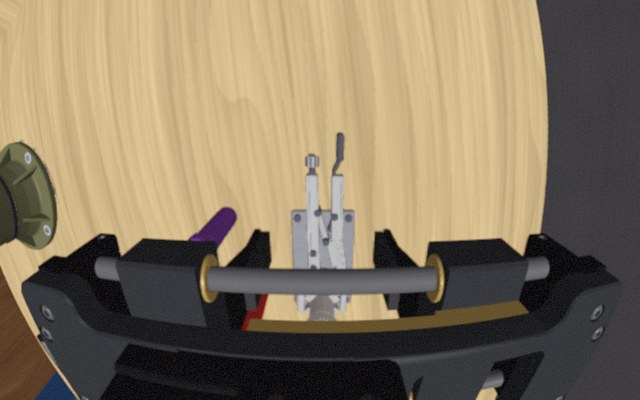

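```bash
python3 - <<'E'
from h import *
c=[.5757,-.1893]
print(rel([*c,.175],-96.8),rel([*c,.112],-96.8))
E
```

```text
[1.6053e+02 7.0360e+01 3.0000e-02 1.1000e-01 5.0000e-02 3.0000e-02] [1.6049e+02 1.3336e+02 1.5000e-01 1.1000e-01 5.0000e-02 3.0000e-02]
```

Request:
{"op": "move_arm", "data": {
  "moves": [
    [35, 0, 0, 0, 0, 0],
    [70, 0, 0, 0, 0, 0],
    [105, 0, 0, 0, 0, 0],
    [135, 10, 0, 0, 0, 0],
    [155, 30, 0, 0, 0, 0],
    [160.5, 55, 0, 0, 0, 0],
    [160.5, 70, 0, 0, 0, 0],
    [160.5, 70, 0, 0, 0, 0],
    [160.5, 70, 0, 0, 0, 0],
    [160.5, 70, 0, 0, 0, 0]
  ],
  "claw": 60
}}

```text
time_s: 10.23
tool_pos: [0.5773, -0.1878, 0.1775]
tool_rot: [-89.9, -0.0, -96.6]
force: [0.1, 0.1, 0.3]
grip_width: 0.0601
```

```bash
python3 - <<'E'
from h import *
i=camera_info("wrist");p,d=read_camera("wrist"); cv2.imwrite("pics/w6.png",p[:,:,::-1])
p,d=read_camera("scene"); cv2.imwrite("pics/s6.png",cv2.resize(p[120:270,190:370,::-1],(720,600),interpolation=cv2.INTER_CUBIC))
print(rel([.5757,-.1893,.111],-96.8))
E
```

```text
[ 1.740e+00  6.714e+01 -1.960e+00 -1.500e-01  1.900e-01  4.000e-02]
```

View pics/w6.png

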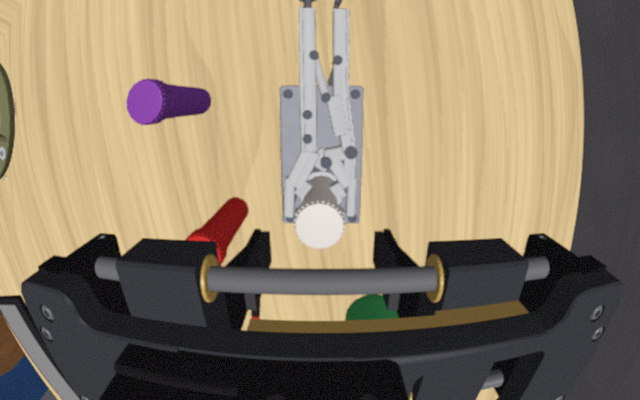

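View pics/s6.png

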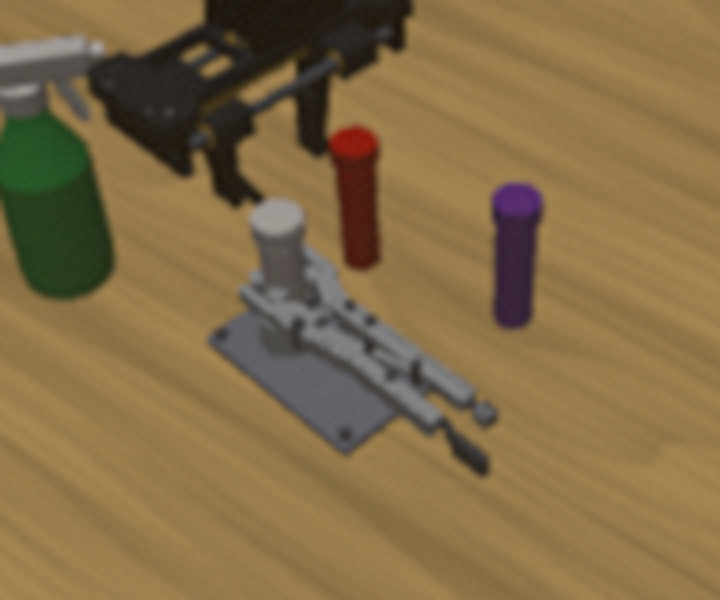

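```bash
python3 - <<'E'
from h import *
o=env.get_obs();print(o["tool_pos"],np.abs(o["joint_velocities"]).max())
i=camera_info("wrist");p,d=read_camera("wrist")
h=cv2.cvtColor(p,cv2.COLOR_RGB2HSV); m=((h[...,1]<25)&(h[...,2]>205)).astype(np.uint8); m[:190]=0;m[255:]=0;m[:,:285]=0;m[:,355:]=0
n,l,st,ce=cv2.connectedComponentsWithStats(m); k=1+np.argmax(st[1:,4]); print(st[k],ce[k])
v,u=np.where(l==k); X=[]
for z in (.127,):
    x=(np.c_[u,v]-[i["cx"],i["cy"]])/[i["fx"],i["fy"]]; rr=np.hypot(*x.T)[:,None]; x=x*np.tan(rr)/rr
    ray=np.c_[x,np.ones(len(x))]@i["R"]; C=-i["R"].T@i["t"]; q=C+ray*((z-C[2])/ray[:,2])[:,None]
    print(q.mean(0),cv2.minEnclosingCircle((q[:,:2]*1000).astype(np.float32)))
Y=unproj("wrist",d,i)[l==k]; print("depth",np.median(Y,0),Y.min(0),Y.max(0))
c=q.mean(0)[:2]; print(rel([*c,.111],-96.8))
E
```

```text
[ 0.57768039 -0.18773358  0.17814672] 0.15712183051910855
[ 295  204   49   44 1648] [318.3743932 225.3586165]
[ 0.57508646 -0.1891993   0.127     ] ((575.4186401367188, -189.4797821044922), 17.15981674194336)
depth [ 0.57506149 -0.18958278  0.12545798] [ 0.55792926 -0.2073662   0.12087946] [ 0.59269076 -0.10858443  0.32765685]
[ 1.670e+00  6.707e+01 -2.480e+00 -1.400e-01  1.900e-01  4.000e-02]
```

Request:
{"op": "move_arm", "data": {
  "moves": [
    [1.7, 15, -2.3, 0, 0, 0],
    [1.7, 35, -2.3, 0, 0, 0],
    [1.7, 52, -2.3, 0, 0, 0],
    [1.7, 62, -2.3, 0, 0, 0],
    [1.7, 67, -2.3, 0, 0, 0],
    [1.7, 67, -2.3, 0, 0, 0],
    [1.7, 67, -2.3, 0, 0, 0],
    [1.7, 67, -2.3, 0, 0, 0],
    [1.7, 67, -2.3, 0, 0, 0]
  ]
}}

```text
time_s: 11.13
tool_pos: [0.575, -0.1897, 0.1108]
tool_rot: [-89.9, -0.0, -96.7]
force: [-0.6, -0.0, 0.2]
grip_width: 0.0598
```

```bash
python3 - <<'E'
from h import *
o=env.get_obs(); print(o["tool_pos"],o["tool_rot"],o["force"],o["wrist_torque"],rel([.5753,-.1893,.111],-96.8))
E
```

```text
[ 0.57495758 -0.18965258  0.11077703] [-8.98881716e+01 -3.66411196e-02 -9.66524772e+01] [-0.62252924 -0.01382324  0.17597037] [-0.02256533 -0.02657612 -0.01981018] [-0.39 -0.22  0.3  -0.11  0.15  0.04]
```

Request:
{"op": "move_arm", "data": {
  "moves": [
    [0, 0, 0, 0, 0, 0],
    [0, 0, 0, 0, 0, 0],
    [0, 0, 0, 0, 0, 0],
    [0, 0, 0, 0, 0, 0],
    [0, 0, 0, 0, 0, 0],
    [0, 0, 0, 0, 0, 0]
  ],
  "claw": 30,
  "newtons": 25
}}

```text
time_s: 11.63
tool_pos: [0.575, -0.1896, 0.1098]
tool_rot: [-89.9, -0.0, -96.7]
force: [1.8, -0.2, -1.2]
grip_width: 0.0342
```

```bash
python3 - <<'E'
from h import *
o=env.get_obs(); print(o["tool_pos"],o["tool_rot"],o["force"],o["wrist_torque"],o["grip_width"],o["effort"][6])
E
```

```text
[ 0.57496609 -0.1895799   0.10975804] [-8.98916467e+01 -3.39267109e-03 -9.66537343e+01] [ 1.78462718 -0.18159934 -1.2443945 ] [-0.09160632 -0.56149042  0.06610749] 0.03417851553885616 0.0009007938024296891
```

Request:
{"op": "move_arm", "data": {
  "moves": [
    [0, 0, 0, 0, 4, 0],
    [0, 0, 0, 0, 8, 0],
    [0, 0, 0, 0, 12, 0],
    [0, 0, 0, 0, 16, 0],
    [0, 0, 0, 0, 16, 0],
    [0, 0, 0, 0, 16, 0]
  ]
}}

```text
time_s: 12.13
tool_pos: [0.5753, -0.1897, 0.1098]
tool_rot: [-89.9, 0.0, -112.5]
force: [5.6, -0.8, -2.2]
grip_width: 0.0341
```

```bash
cat > tq.py <<'E'
from h import *
for k in range(4):
    o=env.get_obs(); print(np.round(o["tool_rot"],2),np.round(o["force"],2),np.round(o["wrist_torque"],3),round(o["grip_width"],4),np.round(o["effort"][6],3),np.round(o["tool_pos"],4))
    if k<3: read_camera("scene")
E
python3 tq.py
```

```text
[-8.9850e+01  3.0000e-02 -1.1255e+02] [ 5.65 -0.81 -2.19] [-0.266 -1.175 -0.057] 0.0341 -0.103 [ 0.5753 -0.1897  0.1098]
[-8.9850e+01  3.0000e-02 -1.1254e+02] [ 4.89 -1.95 -2.08] [-0.239 -1.199 -0.003] 0.034 0.015 [ 0.5753 -0.1897  0.1098]
[-8.9850e+01  3.0000e-02 -1.1254e+02] [ 5.88 -1.01 -2.56] [-0.244 -1.213 -0.034] 0.0341 0.017 [ 0.5753 -0.1896  0.1098]
[-8.9850e+01  3.0000e-02 -1.1254e+02] [ 5.02 -1.33 -1.64] [-0.257 -1.212  0.007] 0.0343 0.014 [ 0.5753 -0.1897  0.1098]
```

Request:
{"op": "move_arm", "data": {
  "moves": [
    [0, 0, 0, 0, 3, 0],
    [0, 0, 0, 0, 6, 0],
    [0, 0, 0, 0, 8, 0],
    [0, 0, 0, 0, 8, 0]
  ]
}}

```text
time_s: 12.62
tool_pos: [0.5755, -0.1897, 0.1098]
tool_rot: [-89.8, 0.1, -120.6]
force: [5.6, -1.2, -2.7]
grip_width: 0.0341
```

```bash
python3 tq.py
```

```text
[-8.9830e+01  6.0000e-02 -1.2063e+02] [ 5.61 -1.21 -2.73] [-0.336 -1.329 -0.002] 0.0341 -0.302 [ 0.5755 -0.1897  0.1098]
[-8.9830e+01  6.0000e-02 -1.2056e+02] [ 5.46 -1.07 -2.84] [-0.333 -1.294 -0.003] 0.0341 -0.082 [ 0.5755 -0.1898  0.1098]
[-8.9830e+01  6.0000e-02 -1.2055e+02] [ 5.  -1.7 -3.2] [-0.263 -1.316  0.014] 0.0345 -0.002 [ 0.5755 -0.1898  0.1098]
[-8.9830e+01  6.0000e-02 -1.2055e+02] [ 4.88 -2.39 -2.54] [-0.261 -1.312 -0.075] 0.0338 0.016 [ 0.5755 -0.1898  0.1098]
```

Request:
{"op": "move_arm", "data": {
  "moves": [
    [0, 0, 0, 0, 2, 0],
    [0, 0, 0, 0, 4, 0],
    [0, 0, 0, 0, 6, 0],
    [0, 0, 0, 0, 6, 0]
  ]
}}

```text
time_s: 13.1
tool_pos: [0.5756, -0.1898, 0.1098]
tool_rot: [-89.8, 0.1, -126.6]
force: [5.4, -1.5, -2.7]
grip_width: 0.0341
```

```bash
python3 tq.py
```

```text
[-8.9820e+01  8.0000e-02 -1.2663e+02] [ 5.37 -1.5  -2.75] [-0.32  -1.412 -0.041] 0.0341 -0.284 [ 0.5756 -0.1898  0.1098]
[-8.9820e+01  8.0000e-02 -1.2656e+02] [ 6.18 -2.1  -2.71] [-0.355 -1.406 -0.007] 0.0339 -0.079 [ 0.5756 -0.1898  0.1098]
[-8.9820e+01  8.0000e-02 -1.2655e+02] [ 5.73 -1.76 -2.85] [-0.347 -1.436 -0.003] 0.0344 -0.001 [ 0.5756 -0.1899  0.1099]
[-8.9820e+01  8.0000e-02 -1.2655e+02] [ 6.89 -0.89 -2.6 ] [-0.288 -1.371 -0.072] 0.0339 0.016 [ 0.5756 -0.1899  0.1098]
```

Request:
{"op": "move_arm", "data": {
  "moves": [
    [0, 0, 0, 0, 2, 0],
    [0, 0, 0, 0, 4, 0],
    [0, 0, 0, 0, 5, 0],
    [0, 0, 0, 0, 5, 0]
  ]
}}

```text
time_s: 13.58
tool_pos: [0.5757, -0.1899, 0.1098]
tool_rot: [-89.8, 0.1, -131.6]
force: [7.3, -1.3, -3.1]
grip_width: 0.034
```

```bash
python3 tq.py
```

```text
[-8.9820e+01  1.0000e-01 -1.3159e+02] [ 7.29 -1.26 -3.15] [-0.383 -1.439  0.018] 0.034 -0.151 [ 0.5757 -0.1899  0.1098]
[-8.9810e+01  1.0000e-01 -1.3156e+02] [ 6.65 -2.02 -3.14] [-0.381 -1.43  -0.012] 0.0343 -0.035 [ 0.5757 -0.19    0.1098]
[-8.9820e+01  1.0000e-01 -1.3155e+02] [ 6.73 -1.83 -3.13] [-0.372 -1.46  -0.013] 0.0341 0.006 [ 0.5757 -0.1899  0.1098]
[-8.9810e+01  1.0000e-01 -1.3155e+02] [ 6.66 -1.96 -3.65] [-0.368 -1.394  0.045] 0.0342 0.015 [ 0.5757 -0.1899  0.1098]
```

Request:
{"op": "move_arm", "data": {
  "moves": [
    [0, 0, 0, 0, 2, 0],
    [0, 0, 0, 0, 4, 0],
    [0, 0, 0, 0, 5, 0],
    [0, 0, 0, 0, 5, 0]
  ]
}}

```text
time_s: 14.07
tool_pos: [0.5758, -0.19, 0.1099]
tool_rot: [-89.8, 0.1, -136.6]
force: [6.4, -2.1, -2.8]
grip_width: 0.0337
```

```bash
python3 tq.py
```

```text
[-8.9800e+01  1.2000e-01 -1.3659e+02] [ 6.39 -2.13 -2.76] [-0.394 -1.521  0.011] 0.0337 -0.175 [ 0.5758 -0.19    0.1099]
[-8.9810e+01  1.2000e-01 -1.3655e+02] [ 7.15 -2.01 -3.57] [-0.417 -1.494  0.049] 0.0342 -0.059 [ 0.5758 -0.19    0.1098]
[-8.9820e+01  1.2000e-01 -1.3654e+02] [ 6.8  -1.71 -3.8 ] [-0.364 -1.506  0.053] 0.0343 -0.018 [ 0.5758 -0.19    0.1098]
[-8.9810e+01  1.2000e-01 -1.3655e+02] [ 7.17 -1.93 -2.94] [-0.39  -1.452  0.051] 0.0341 -0.009 [ 0.5758 -0.19    0.1098]
```

Request:
{"op": "move_arm", "data": {
  "moves": [
    [0, 0, 0, 0, 2, 0],
    [0, 0, 0, 0, 4, 0],
    [0, 0, 0, 0, 4, 0],
    [0, 0, 0, 0, 4, 0]
  ]
}}

```text
time_s: 14.55
tool_pos: [0.5759, -0.1901, 0.1098]
tool_rot: [-89.8, 0.1, -140.5]
force: [6.4, -1.9, -4.3]
grip_width: 0.0341
```

```bash
python3 tq.py
```

```text
[-8.9810e+01  1.3000e-01 -1.4055e+02] [ 6.42 -1.92 -4.31] [-0.477 -1.5    0.051] 0.0341 -0.073 [ 0.5759 -0.1901  0.1098]
[-8.9800e+01  1.4000e-01 -1.4054e+02] [ 7.49 -1.46 -3.89] [-0.452 -1.52   0.041] 0.0342 -0.044 [ 0.5759 -0.1901  0.1099]
[-8.9810e+01  1.3000e-01 -1.4054e+02] [ 6.76 -2.19 -3.01] [-0.395 -1.551 -0.022] 0.034 -0.039 [ 0.5759 -0.1901  0.1098]
[-8.9810e+01  1.4000e-01 -1.4054e+02] [ 7.19 -1.87 -3.97] [-0.451 -1.498  0.032] 0.0338 -0.038 [ 0.5759 -0.1901  0.1099]
```

Request:
{"op": "move_arm", "data": {
  "moves": [
    [0, 0, 0, 0, 2, 0],
    [0, 0, 0, 0, 3, 0],
    [0, 0, 0, 0, 3, 0],
    [0, 0, 0, 0, 3, 0]
  ]
}}

```text
time_s: 15.03
tool_pos: [0.5759, -0.1902, 0.1099]
tool_rot: [-89.8, 0.1, -143.5]
force: [7.7, -1.6, -3.7]
grip_width: 0.0342
```

```bash
python3 tq.py
```

```text
[ -89.8     0.15 -143.54] [ 7.71 -1.56 -3.75] [-0.415 -1.525  0.048] 0.0342 -0.083 [ 0.5759 -0.1902  0.1099]
[ -89.81    0.15 -143.54] [ 6.89 -1.87 -4.94] [-0.531 -1.538  0.068] 0.034 -0.068 [ 0.5759 -0.1901  0.1098]
[-8.9800e+01  1.4000e-01 -1.4354e+02] [ 5.88 -2.31 -2.64] [-0.453 -1.554  0.072] 0.034 -0.065 [ 0.5759 -0.1902  0.1099]
[ -89.81    0.15 -143.54] [ 6.44 -3.49 -3.78] [-0.518 -1.59   0.064] 0.0343 -0.065 [ 0.5759 -0.1902  0.1098]
```

Request:
{"op": "move_arm", "data": {
  "moves": [
    [0, 0, 0, 0, 2, 0],
    [0, 0, 0, 0, 4, 0],
    [0, 0, 0, 0, 4, 0],
    [0, 0, 0, 0, 4, 0]
  ]
}}

```text
time_s: 15.52
tool_pos: [0.576, -0.1903, 0.1099]
tool_rot: [-89.8, 0.2, -147.5]
force: [7.5, -3.7, -4.8]
grip_width: 0.0342
```

```bash
python3 tq.py
```

```text
[ -89.8     0.16 -147.54] [ 7.53 -3.66 -4.77] [-0.449 -1.611  0.11 ] 0.0342 -0.138 [ 0.576  -0.1903  0.1099]
[ -89.8     0.16 -147.53] [ 7.17 -2.39 -4.14] [-0.487 -1.582  0.148] 0.0344 -0.109 [ 0.576  -0.1903  0.1099]
[ -89.8     0.16 -147.54] [ 6.96 -3.02 -3.71] [-0.509 -1.602  0.061] 0.0342 -0.103 [ 0.576  -0.1903  0.1098]
[ -89.8     0.16 -147.54] [ 6.77 -2.9  -3.45] [-0.474 -1.627  0.079] 0.034 -0.103 [ 0.576  -0.1903  0.1099]
```

Request:
{"op": "move_arm", "data": {
  "moves": [
    [0, 0, 0, 0, 2, 0],
    [0, 0, 0, 0, 3, 0],
    [0, 0, 0, 0, 3, 0],
    [0, 0, 0, 0, 3, 0]
  ]
}}

```text
time_s: 16.0
tool_pos: [0.576, -0.1903, 0.1099]
tool_rot: [-89.8, 0.2, -150.5]
force: [8.3, -3.0, -4.8]
grip_width: 0.0344
```

```bash
python3 tq.py
```

```text
[ -89.8     0.17 -150.53] [ 8.32 -3.04 -4.79] [-0.494 -1.644  0.126] 0.0344 -0.151 [ 0.576  -0.1903  0.1099]
[ -89.8     0.17 -150.53] [ 7.92 -2.92 -4.65] [-0.499 -1.664  0.085] 0.034 -0.136 [ 0.576  -0.1903  0.1099]
[ -89.8     0.18 -150.53] [ 7.32 -2.89 -4.05] [-0.547 -1.603  0.158] 0.034 -0.134 [ 0.5761 -0.1903  0.1099]
[ -89.8     0.18 -150.53] [ 6.89 -1.98 -4.15] [-0.54  -1.583  0.12 ] 0.0339 -0.133 [ 0.5761 -0.1903  0.1099]
```

Request:
{"op": "move_arm", "data": {
  "moves": [
    [0, 0, 0, 0, 2, 0],
    [0, 0, 0, 0, 4, 0],
    [0, 0, 0, 0, 4, 0],
    [0, 0, 0, 0, 4, 0]
  ]
}}

```text
time_s: 16.48
tool_pos: [0.5759, -0.1902, 0.1099]
tool_rot: [-89.8, 0.2, -154.5]
force: [6.5, -2.3, -3.5]
grip_width: 0.0345
```

```bash
python3 tq.py
```

```text
[ -89.83    0.17 -154.53] [ 6.54 -2.32 -3.49] [-0.52  -1.498  0.142] 0.0345 -0.201 [ 0.5759 -0.1902  0.1099]
[ -89.83    0.17 -154.52] [ 6.94 -2.72 -3.65] [-0.515 -1.527  0.191] 0.0341 -0.172 [ 0.5759 -0.1902  0.1099]
[ -89.83    0.17 -154.52] [ 7.19 -1.87 -3.82] [-0.515 -1.497  0.125] 0.0339 -0.166 [ 0.5759 -0.1902  0.1099]
[ -89.83    0.17 -154.51] [ 6.49 -2.1  -2.62] [-0.455 -1.507  0.127] 0.034 -0.165 [ 0.5759 -0.1902  0.1099]
```

Request:
{"op": "move_arm", "data": {
  "moves": [
    [0, 0, 0, 0, 2, 0],
    [0, 0, 0, 0, 3, 0],
    [0, 0, 0, 0, 3, 0],
    [0, 0, 0, 0, 3, 0]
  ]
}}

```text
time_s: 16.97
tool_pos: [0.5759, -0.1903, 0.1099]
tool_rot: [-89.8, 0.2, -157.5]
force: [6.0, -3.0, -3.8]
grip_width: 0.0344
```

```bash
python3 tq.py
```

```text
[ -89.83    0.18 -157.52] [ 5.95 -2.99 -3.83] [-0.522 -1.538  0.16 ] 0.0344 -0.216 [ 0.5759 -0.1903  0.1099]
[ -89.83    0.18 -157.52] [ 7.45 -2.45 -3.05] [-0.52  -1.535  0.174] 0.0343 -0.201 [ 0.5759 -0.1903  0.1099]
[ -89.83    0.18 -157.52] [ 6.57 -1.74 -3.66] [-0.504 -1.533  0.238] 0.0341 -0.198 [ 0.5759 -0.1903  0.1099]
[ -89.83    0.18 -157.52] [ 6.66 -2.26 -3.11] [-0.461 -1.6    0.171] 0.0342 -0.198 [ 0.5759 -0.1903  0.1099]
```

Request:
{"op": "move_arm", "data": {
  "moves": [
    [0, 0, 0, 0, 0, 0],
    [0, 0, 0, 0, 0, 0],
    [0, 0, 0, 0, 0, 0],
    [0, 0, 0, 0, 0, 0],
    [0, 0, 0, 0, 0, 0]
  ],
  "claw": 56
}}

```text
time_s: 17.53
tool_pos: [0.5736, -0.1893, 0.1093]
tool_rot: [-90.0, -0.1, -157.6]
force: [0.1, -0.6, -0.1]
grip_width: 0.0541
```

Request:
{"op": "move_arm", "data": {
  "moves": [
    [0, -20, 0, 0, 0, 0],
    [0, -45, 0, 0, 0, 0],
    [0, -65, 0, 0, 0, 0],
    [0, -70, 0, 0, 0, 0],
    [0, -70, 0, 0, 0, 0]
  ]
}}

```text
time_s: 17.95
tool_pos: [0.5751, -0.1897, 0.1814]
tool_rot: [-89.9, 0.1, -157.6]
force: [-0.2, -0.0, 0.2]
grip_width: 0.0555
```

```bash
python3 - <<'E'
from h import *
o=env.get_obs(); print(o["tool_pos"],o["force"],o["wrist_torque"],o["effort"][6],o["qpos"])
p,d=read_camera("wrist"); cv2.imwrite("pics/w7.png",p[:,:,::-1])
p,d=read_camera("scene"); cv2.imwrite("pics/s7.png",cv2.resize(p[120:270,190:370,::-1],(720,600),interpolation=cv2.INTER_CUBIC))
print(S(203,2,66))
print(rel(S(203,4,180),-96.8))
E
```

```text
[ 0.57511834 -0.18971483  0.18144283] [-0.16431818 -0.04021304  0.21541663] [ 0.04116743 -0.0379408  -0.00495258] 0.02049603033810854 [ 33.27742047  15.84282542 -20.8836376   93.33532631   5.92172278
  71.71562623 -56.36875006]
[0.59855007 0.01180881 0.066     ]
[-9.7940e+01 -1.4200e+00 -1.7756e+02  8.0000e-02 -6.0850e+01  4.0000e-02]
```

View pics/w7.png

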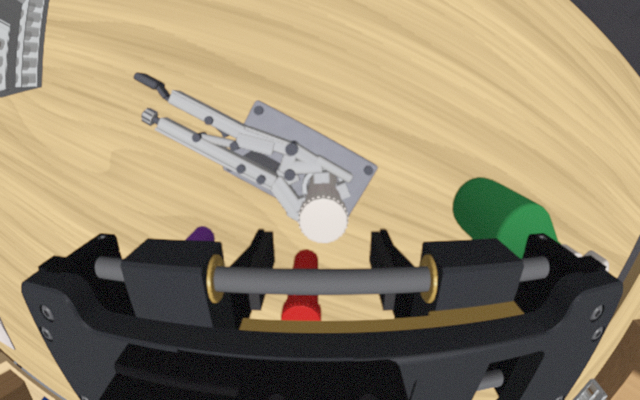

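View pics/s7.png

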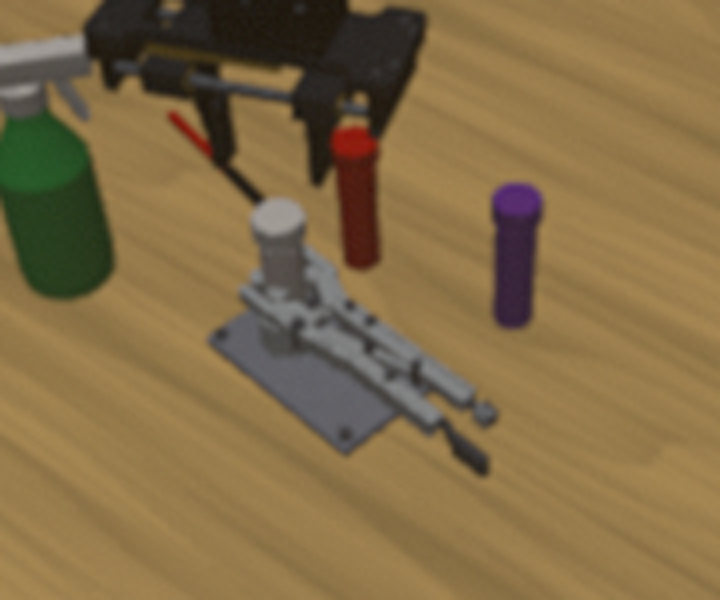

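```bash
python3 - <<'E'
from h import *
print(S(206,10,150),rel(S(206,10,150),-96.8))
E
```

```text
[0.59096156 0.01573493 0.15      ] [-9.4200e+01  2.8590e+01 -1.8308e+02  8.0000e-02 -6.0850e+01  4.0000e-02]
```

Request:
{"op": "move_arm", "data": {
  "moves": [
    [-15, -5, -30, 0, -6, 0],
    [-30, -5, -60, 0, -12, 0],
    [-45, 0, -90, 0, -19, 0],
    [-60, 0, -120, 0, -26, 0],
    [-75, 5, -145, 0, -33, 0],
    [-88, 10, -170, 0, -40, 0],
    [-94, 20, -183, 0, -47, 0],
    [-94, 28, -183, 0, -54, 0],
    [-94, 28, -183, 0, -61, 0],
    [-94, 28, -183, 0, -61, 0],
    [-94, 28, -183, 0, -61, 0],
    [-94, 28, -183, 0, -61, 0]
  ],
  "claw": 0
}}

```text
time_s: 19.05
tool_pos: [0.5912, 0.0151, 0.1509]
tool_rot: [-90.1, -0.0, -96.9]
force: [0.2, -0.3, -0.1]
grip_width: 0.0007
```

```bash
python3 - <<'E'
from h import *
i=camera_info("wrist");p,d=read_camera("wrist"); cv2.imwrite("pics/w8.png",p[:,:,::-1])
p,d=read_camera("top"); cv2.imwrite("pics/t8.png",cv2.resize(p[120:270,250:430,::-1],(720,600),interpolation=cv2.INTER_CUBIC))
p,d=read_camera("scene"); cv2.imwrite("pics/s8.png",cv2.resize(p[150:270,230:374,::-1],(720,600),interpolation=cv2.INTER_CUBIC))
for c in ["top","scene"]: 
    print([(np.round(r["point"],3),r["score"]) for r in models.spot_in("lever_tab",c)])
print(S(201,-17,76),rel(S(206,10,58),-96.8),env.get_obs()["grip_width"])
E
```

```text
[(array([ 0.614, -0.356,  0.134]), 0.66)]
[(array([0.623, 0.004, 0.076]), 0.5)]
[0.61717961 0.0075732  0.076     ] [-3.40e-01  9.37e+01 -7.30e-01 -2.00e-02  7.00e-02  1.00e-02] 0.00036343422725542324
```

View pics/w8.png

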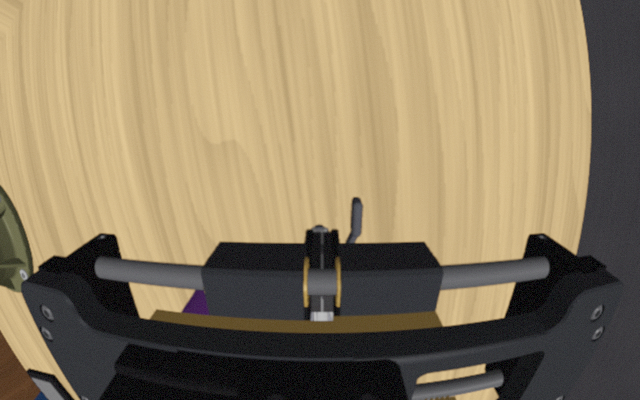

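View pics/s8.png

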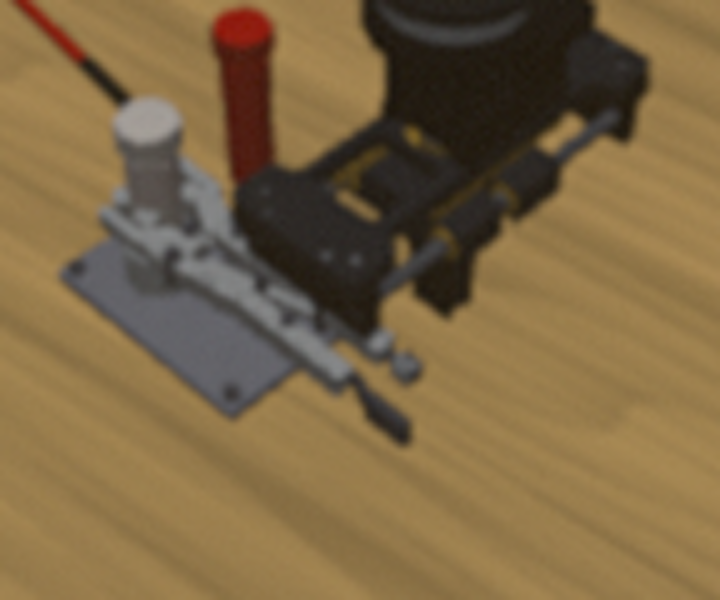

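```bash
python3 - <<'E'
from h import *
print(np.round(proj("wrist",np.array([S(188,11.4,70),S(180,11.4,70),S(186,-17,76),S(216,-17,76),S(201,-17,76)]))))
P,R=pose(); print(np.round(proj("wrist",P+R.apply(np.array([[0,11,0],[-9.5,11,-15],[-9.5,11,15],[9.5,11,0],[-9.5,-8,0]])/1000))))
p=cv2.imread("pics/w8.png"); cv2.imwrite("pics/w8z.png",cv2.resize(p[170:330,240:440],(800,640)[:2] if 0 else (750,600),interpolation=cv2.INTER_CUBIC))
E
```

```text
[[319. 230.]
 [319. 239.]
 [355. 235.]
 [356. 199.]
 [356. 217.]]
[[322. 249.]
 [296. 234.]
 [349. 234.]
 [322. 263.]
 [322. 249.]]
```

View pics/w8z.png

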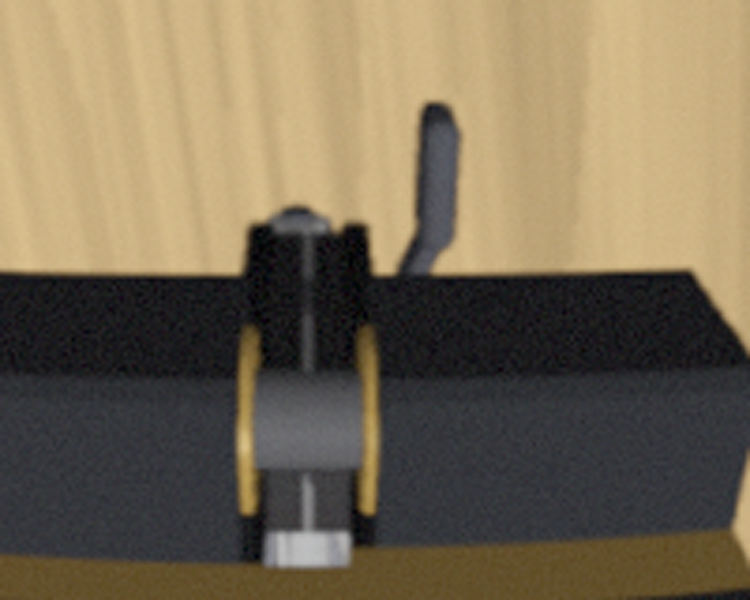

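Request:
{"op": "move_arm", "data": {
  "moves": [
    [-1.5, 25, 4, 0, 0, 0],
    [-1.5, 50, 4, 0, 0, 0],
    [-1.5, 72, 4, 0, 0, 0],
    [-1.5, 86, 4, 0, 0, 0],
    [-1.5, 93, 4, 0, 0, 0],
    [-1.5, 93, 4, 0, 0, 0],
    [-1.5, 93, 4, 0, 0, 0]
  ]
}}

```text
time_s: 19.88
tool_pos: [0.5962, 0.0167, 0.0592]
tool_rot: [-90.0, 0.0, -96.7]
force: [-0.2, 1.0, 0.0]
grip_width: 0.0009
```

```bash
python3 - <<'E'
from h import *
o=env.get_obs(); print(o["tool_pos"],o["force"],rel(S(207,-17,58),-96.8))
p,d=read_camera("wrist"); cv2.imwrite("pics/w9.png",p[:,:,::-1])
E
```

```text
[0.5961792  0.01666046 0.05915959] [-0.18455023  1.02795174  0.03772463] [ 5.900e-01  1.180e+00  2.193e+01 -4.000e-02  1.400e-01 -1.000e-02]
```

View pics/w9.png

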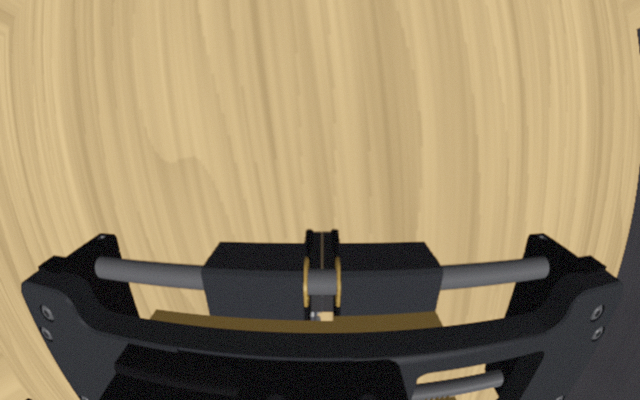

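Request:
{"op": "move_arm", "data": {
  "moves": [
    [0, 0, 3, 0, 0, 0],
    [0, 0, 6, 0, 0, 0],
    [0, 0, 9, 0, 0, 0],
    [0, 0, 12, 0, 0, 0],
    [0, 0, 15, 0, 0, 0],
    [0, 0, 18, 0, 0, 0],
    [0, 0, 18, 0, 0, 0]
  ]
}}

```text
time_s: 20.52
tool_pos: [0.6138, 0.0141, 0.0585]
tool_rot: [-90.0, -0.0, -96.7]
force: [-1.3, 0.4, 2.6]
grip_width: 0.0004
```

Request:
{"op": "move_arm", "data": {
  "moves": [
    [0, 0, 2, 0, 0, 0],
    [0, 0, 4, 0, 0, 0],
    [0, 0, 6, 0, 0, 0],
    [0, 0, 8, 0, 0, 0],
    [0, 0, 8, 0, 0, 0],
    [0, 0, 8, 0, 0, 0]
  ]
}}

```text
time_s: 21.02
tool_pos: [0.6215, 0.0134, 0.0583]
tool_rot: [-90.0, -0.0, -96.7]
force: [-2.4, -1.7, 0.0]
grip_width: 0.0004
```

```bash
python3 - <<'E'
from h import *
o=env.get_obs(); print(o["tool_pos"],o["force"])
p,d=read_camera("scene"); cv2.imwrite("pics/s9.png",cv2.resize(p[150:270,230:374,::-1],(720,600),interpolation=cv2.INTER_CUBIC))
E
```

```text
[0.62146299 0.01344654 0.05832357] [-2.38397765 -1.72222804  0.03859736]
```

View pics/s9.png

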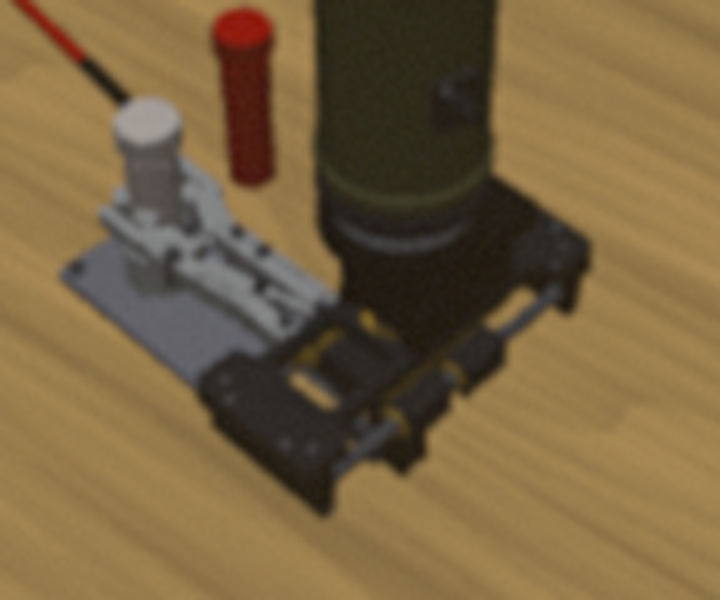

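Contact is at about 2.4 N and the pliers are still locked, so I'll keep pulling.

Request:
{"op": "move_arm", "data": {
  "moves": [
    [0, 0, 2, 0, 0, 0],
    [0, 0, 4, 0, 0, 0],
    [0, 0, 6, 0, 0, 0],
    [0, 0, 8, 0, 0, 0],
    [0, 0, 8, 0, 0, 0]
  ]
}}

```text
time_s: 21.48
tool_pos: [0.6303, 0.0127, 0.0587]
tool_rot: [-89.9, 0.0, -96.7]
force: [-1.2, -0.6, 0.6]
grip_width: 0.0006
```

```bash
python3 - <<'E'
from h import *
o=env.get_obs(); print(o["tool_pos"],o["force"])
p,d=read_camera("scene"); cv2.imwrite("pics/s10.png",cv2.resize(p[150:270,230:374,::-1],(720,600),interpolation=cv2.INTER_CUBIC))
E
```

```text
[0.63028081 0.01274234 0.05867016] [-1.20878749 -0.5706213   0.55843411]
```

View pics/s10.png

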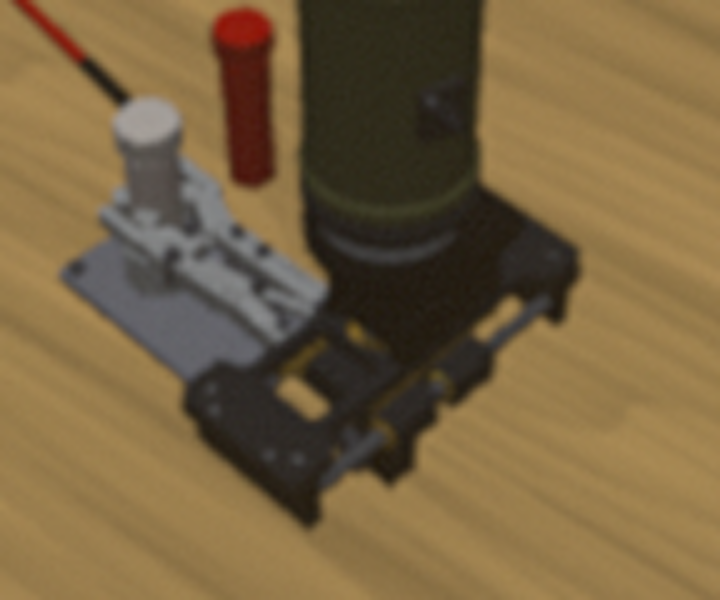

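Request:
{"op": "move_arm", "data": {
  "moves": [
    [0, 0, 2, 0, 0, 0],
    [0, 0, 4, 0, 0, 0],
    [0, 0, 6, 0, 0, 0],
    [0, 0, 6, 0, 0, 0]
  ]
}}

```text
time_s: 21.87
tool_pos: [0.6363, 0.0119, 0.0587]
tool_rot: [-89.9, 0.0, -96.7]
force: [-0.9, -0.4, -0.5]
grip_width: 0.0008
```

```bash
python3 - <<'E'
from h import *
o=env.get_obs(); print(o["tool_pos"],o["force"])
p,d=read_camera("scene"); cv2.imwrite("pics/s11.png",cv2.resize(p[150:270,230:374,::-1],(720,600),interpolation=cv2.INTER_CUBIC))
p,d=read_camera("wrist"); cv2.imwrite("pics/w11.png",p[:,:,::-1])
E
```

```text
[0.63625514 0.01185666 0.05874056] [-0.89484956 -0.42919009 -0.52473096]
```

View pics/s11.png

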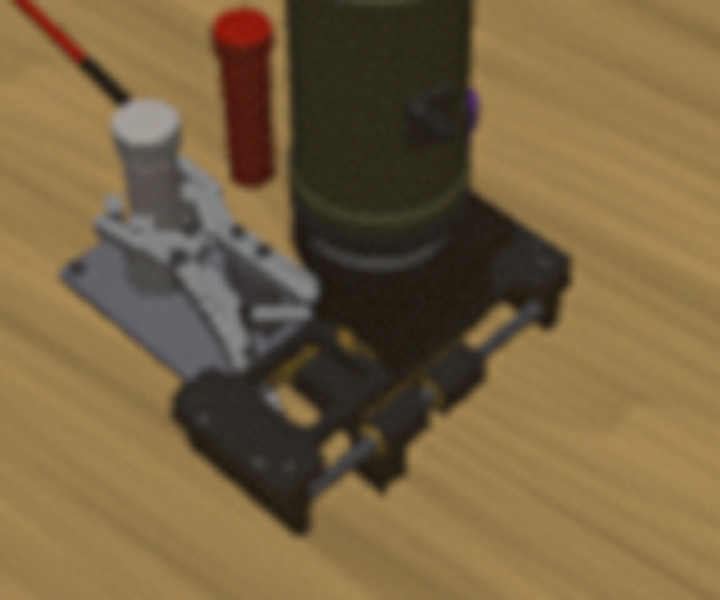

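View pics/w11.png

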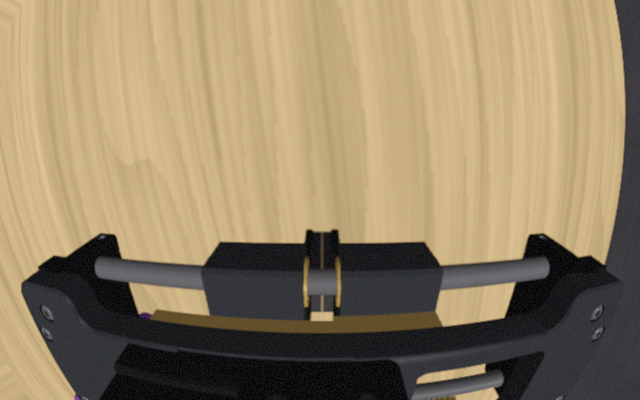

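The scene picture shows the moving handle around (225,310), clearly swung open. I'll back off a little in −z, lift away and check everything.

Request:
{"op": "move_arm", "data": {
  "moves": [
    [-2, 0, -5, 0, 0, 0],
    [-2, 0, -10, 0, 0, 0],
    [-2, 0, -12, 0, 0, 0],
    [-2, -15, -12, 0, 0, 0],
    [-2, -45, -12, 0, 0, 0],
    [-2, -80, -12, 0, 0, 0],
    [-2, -115, -12, 0, 0, 0],
    [40, -150, -12, 0, 0, 0],
    [80, -190, -12, 0, 0, 0],
    [110, -215, -12, 0, 0, 0],
    [115, -220, -12, 0, 0, 0],
    [115, -220, -12, 0, 0, 0],
    [115, -220, -12, 0, 0, 0]
  ]
}}

```text
time_s: 23.05
tool_pos: [0.6103, -0.103, 0.28]
tool_rot: [-89.8, -0.1, -96.9]
force: [0.3, 1.2, -0.3]
grip_width: 0.0005
```

```bash
python3 w2.py w12; python3 map.py; python3 - <<'E'
from h import *
p,d=read_camera("scene"); cv2.imwrite("pics/s12.png",cv2.resize(p[120:270,190:370,::-1],(720,600),interpolation=cv2.INTER_CUBIC))
p,d=read_camera("top"); cv2.imwrite("pics/t12.png",p[:,:,::-1])
E
```

```text
[ 0.61033021 -0.10300822  0.28001569] [-8.98389066e+01 -5.35848851e-02 -9.68813372e+01] 3.0196080271491406
wrist 2044 [ 0.57990637 -0.13280645  0.01562998]
((586.54638671875, -119.69078063964844), (198.35226440429688, 86.23755645751953), 82.87315368652344) [[ 531.4563   -212.75107 ]
 [ 617.0276   -223.45026 ]
 [ 641.6365    -26.630493]
 [ 556.0652    -15.931305]]
 plane ((582.2393798828125, -153.05819702148438), (132.28843688964844, 85.27027130126953), 82.85338592529297)
70 (51, [5.1, 17.8, 71.8]) (68, [-32.7, -14.8, 72.7])
80 (64, [5.6, 126.5, 72.1]) (75, [-35.0, -17.2, 72.7])
90 (99, [5.5, 122.0, 71.8]) (79, [-36.2, -18.4, 72.7])
100 (122, [5.5, 126.0, 71.3]) (121, [-40.7, -8.8, 71.8])
110 (61, [5.8, 130.6, 71.6]) (131, [-45.2, 0.6, 69.5])
120 (74, [2.8, 19.1, 72.3]) (78, [-48.6, 1.7, 72.1])
130 (61, [5.8, 18.8, 71.7]) (67, [-53.1, -37.3, 72.0])
140 (64, [6.5, 19.9, 71.7]) (65, [-57.5, -41.8, 72.0])
150 (64, [7.0, 19.8, 71.4]) (65, [-61.8, -47.0, 71.8])
160 (60, [7.1, 19.7, 71.4]) (59, [-65.2, -50.4, 71.8])
170 (34, [10.7, 19.5, 67.6]) (30, [-64.2, -54.0, 70.2])
180 (62, [7.1, 21.4, 70.4]) (41, [-73.1, -62.6, 72.8])
190 (12, [10.6, 16.5, 67.5]) (44, [-77.3, -68.1, 73.7])
200 None (44, [-81.0, -71.5, 73.9])
210 None None
220 None None
230 None None
```

View pics/w12.png

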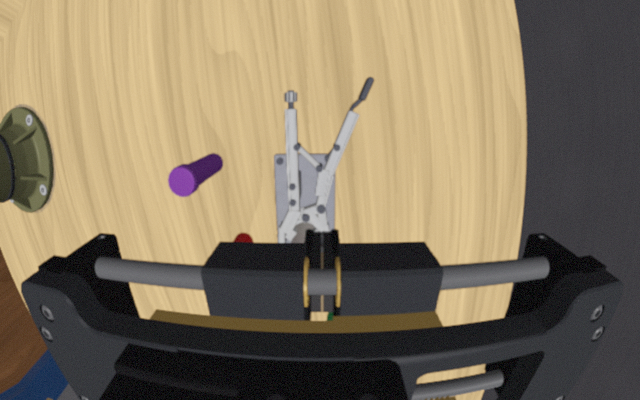

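View pics/s12.png

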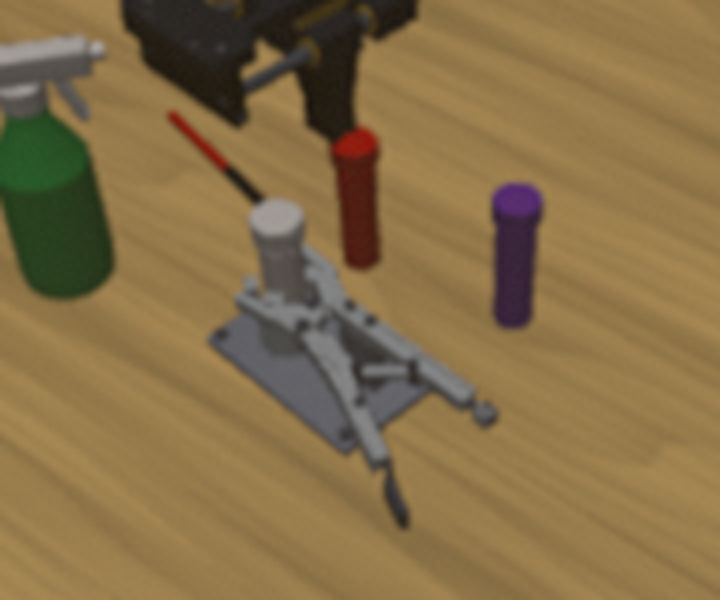

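```bash
python3 - <<'E'
from h import *
o=env.get_obs(); print(o["time_s"],o["force"],np.abs(o["joint_velocities"]).max())
print(job.sign_off())
E
```

```text
23.2 [ 0.47060563 -0.09156426 -0.33909223] 0.5193293387159016
the job is handed in; nothing more can be done
None
```

The job is handed in at 23.2 s of the 70 s allowed. The pliers were locked, the cap tightened, and the pliers released, in that order.

- **Locking:** I squeezed the handles until they snapped over centre and held by themselves. Over both outer faces they measured about 39 mm, and the net force on the tool was 10 N or less at the readings.
- **Cap:** I turned it about 61° clockwise. The torque rose steadily from around 35° and ended at about 0.2 N m, by both the wrist sensor and the last joint's effort.
- **Release:** I pushed the lever tab with about 2.4 N or less at the readings, and the pliers flew open. It took up to 30 mm of travel; you quoted about 20 mm.
- **Last checks:** The handles are back at their starting positions to within about 1 mm. The scene picture shows the tube upright in its cup, the arm is clear, and the spray bottle and marker looked unmoved. I did not look at the rack closely, but the arm never came near it.

**One disagreement:** the torque climbed only about 0.06 N m per 0.1 rad, where you quoted 0.1. I think the grip or the tube gave a little. I went by the measured torque rather than the angle.

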